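Stop the hob, turn the saucepan handle in, reset the stop

TASK

The saucepan's handle is sticking out over the front edge of the hob, where somebody will catch it: before you reach over the hob, push in the red emergency stop on its power box until it latches. Then swing the handle inward, turning the saucepan on the spot on its own ring, until all of the handle lies over the hob top, inside its edges, with a clear gap left to the frying pan. Last, twist the stop clockwise until it pops out again and let go, with the other things left where they stand.

Things in the scene. Friction and masses are not known exactly. Their poses are not given: they have to be found in the camera images.
- hob: double countertop hob: low steel case with a black glass top, 380 mm front to back (its x) by 600 mm wide (its y), glass at 75 mm above the table. Origin under its centre on the table; x points to its back edge (away from the operator), y to its left as the operator sees it; the front edge with two black knobs is at x = -190 mm. Fixed
- hob_top (a point): centre of the hob's glass top (75 mm above the table), same axes as the hob
- ring_left (a point): centre of the left cooking ring, on the glass, 150 mm to the left (+y) of the hob's centre; printed circle 196 mm across
- ring_right (a point): centre of the right cooking ring, on the glass, 150 mm to the right (-y) of the hob's centre
- saucepan: lidded aluminium saucepan, 0.75 kg, loose, 160 mm across (lid 166 mm), lid rim at 92 mm, top of the lid's knob at 124 mm above its base, on one of the two rings. Origin at the centre of its base; its straight black handle points along its -x, level. The lid is fast to the pan
- pan_handle (a point): grip point of the saucepan's handle: 170 mm from the pan's axis, mid-thickness, 70 mm above the pan's base (145 mm above the table). The handle is 22 mm wide, 16 mm thick and runs from 105 to 245 mm from the pan's axis
- pan_tip (a point): outer end of the saucepan's handle, 245 mm from the pan's axis, 70 mm above its base
- frying_pan: dark frying pan, loose, 200 mm across the rim, 42 mm high, on the other ring; a neighbour to be left alone. Origin at the centre of its base; its handle points along its -x, to the back of the hob
- stop_box: dark power box with yellow ends, 170 mm deep, 176 mm wide, 152 mm high, fixed on the table. Origin under its centre; its front faces its -x. Its front slopes back at 38 degrees from level and carries the red emergency stop
- stop_face (a point): where the stop's axis meets the sloping face, 104 mm above the table. z points out of the face along the stop's axis (38 degrees from vertical, leaning to the front), x up the slope, y across the box. Around it: a black collar 33 mm across, 7 mm high; a switch plate 7 mm high, 37 to 63 mm down the slope; a lamp 8 mm high by the upper left corner; else flat for 60 mm
- stop_top (a point): centre of the red mushroom head's top, on its axis: 34 mm out from the face when the stop is out, 28 mm when latched in, 26.5 mm at the bottom of its stroke. The head is round, 40 mm across, its straight rim from 5 to 15 mm behind this top
- stop_push (a joint): how far the mushroom head is pushed in, m: 0 = out, about 0.006 = latched, 0.0075 = bottom. Spring returned; about 6 to 8 N along its axis moves it; it gives way half-way and latches in the last millimetre, so push right to the bottom (15 to 20 N there does no harm). It then stays in when let go; pulling does not free it
- stop_turn (a joint): turn of the mushroom head, rad: 0 = rest, grows clockwise as seen looking at the head; end stop at 0.8. While latched it turns against a light drag (under 0.1 N m) and stays about where it is left if turned too little; turned past about 0.5 the latch is free, and the head springs out and turns itself back to 0 as soon as the fingers let it
- tub_orange_centre (a point): lidded round food tub, loose, 116 mm across and 62 mm high, orange, on the table in front of the hob; a bystander. The point is its centre, half-way up
- tub_beet_centre (a point): lidded round food tub, loose, 110 mm across and 62 mm high, dark red, on the table in front of the hob; a bystander. The point is its centre, half-way up
- tub_slaw_centre (a point): lidded round food tub, loose, 116 mm across and 62 mm high, cream, on the table between the robot and the power box; a bystander. The point is its centre, half-way up
- tub_back_centre (a point): lidded round food tub, loose, 110 mm across and 75 mm high, rust-coloured, behind the power box; a bystander. The point is its centre, half-way up
- jar_centre (a point): seasoning jar, loose, 56 mm across, 90 mm high, red cap, on the table in front of the hob; a bystander. The point is its centre

How it is judged:
On the way, in this order (a step that is already met when the one before it is completed fails the run):
1. the emergency stop is latched in and let go (value of joint stop_push above 0.0045 m and contact force between the arm and stop_box below 0.3 N), for 0.3 s.
2. with the stop still latched, the saucepan's handle lies over the hob clear of the frying pan, the pan on its ring and let go (value of joint stop_push above 0.0045 m and x of pan_tip in the frame of hob between -0.187 and 0.187 m and y of pan_tip in the frame of hob between -0.297 and 0.297 m and horizontal distance between pan_tip and frying_pan above 0.122 m and (horizontal distance between saucepan and ring_left below 0.03 m or horizontal distance between saucepan and ring_right below 0.03 m) and angle between saucepan's own z axis and vertical below 0.05 rad and z of saucepan in the frame of hob_top below 0.004 m and linear speed of saucepan below 0.02 m/s and contact force between the arm and saucepan below 0.3 N), for 0.3 s.
At the end, for the whole second after the job is handed in: The stop is fully out (under 1 mm in), its head back at rest; the saucepan handle's end lies over the hob, at least 3 mm inside its edges and 22 mm clear of the frying pan's rim; the saucepan stands flat and still, its axis within 30 mm of its ring's centre; nothing is touched (value of joint stop_push below 0.001 m and value of joint stop_turn below 0.1 rad and contact force between the arm and stop_box below 0.3 N and x of pan_tip in the frame of hob between -0.187 and 0.187 m and y of pan_tip in the frame of hob between -0.297 and 0.297 m and horizontal distance between pan_tip and frying_pan above 0.122 m and (horizontal distance between saucepan and ring_left below 0.03 m or horizontal distance between saucepan and ring_right below 0.03 m) and angle between saucepan's own z axis and vertical below 0.05 rad and z of saucepan in the frame of hob_top below 0.004 m and linear speed of saucepan below 0.02 m/s and contact force between the arm and saucepan below 0.3 N).
It fails at once if the saucepan is tipped more than 11 degrees (angle between saucepan's own z axis and vertical above 0.2 rad).
It fails at once if the frying pan is pushed more than 25 mm from its place (distance of frying_pan from where it was at the start of the episode above 0.025 m).
It fails at once if a tub or the jar is pushed more than 25 mm from its place (distance of any of tub_orange_centre, tub_beet_centre, tub_slaw_centre, tub_back_centre, jar_centre from where it was at the start of the episode above 0.025 m).
It also fails if it takes over 66 s, if anything falls off the work surface, if the arm or the gripper's body presses on something with over 40 N, if the wrist force passes 120 N, or if a joint passes its speed limit or range.

ROBOT

A 6-joint arm with a two-finger parallel gripper is mounted at the origin on the work surface. World frame = base frame: x ahead of the robot, y to its left, z up, the work surface at z = 0. Lengths are in m, angles in rad, forces in N, time in s.
With the tool pointing down it reaches from about 0.25 to 0.8 m from the base axis. Payload 8.5 kg.
Tool frame: the origin (TCP) lies on the centre line of the jaws, within the pads' length; the fingertips stand 8 mm ahead of it and the grasp point (between the pads) lies 11 mm behind it (env.nose_length is the distance from the TCP to the fingertips, in m); x points along the fingers, z is the direction in which the jaws open and shut, and the axes are right-handed (so a half turn about x gives the same grasp; the last joint's range is limited). The gripper opens to 85 mm and grips with 20 to 120 N. Pads are 22 mm wide; open, the fingers measure 114 mm over their backs; the gripper's body (76 mm by 85 mm) begins 54 mm behind the grasp point. The pads swing forward as they close: fully open they stand 13 mm farther back than shut.
Start: joints at [-1.232, 0.238, -0.013, 1.319, 0, 1.571], TCP at [0.174, -0.495, 0.214] pointing down, gripper open.
Joint ranges: [-2.66, 2.66], [-1.03, 1.9], [-1.14, 1.46], [-1.82, 2.27], [-1.45, 1.34], [-3.14, 3.14]. Speed limits (rad/s): [2.22, 2.22, 2.79, 3.14, 3.14, 3.14].

INTERFACE

Orientations are given as a unit quaternion [w, x, y, z].
In Python, from plant import env gives the robot as it stands. The module is installed in compiled form; this text tells all that it offers.
- The arm moves only by the tool play_rows, never from a script. Its argument "moves" is a list of rows, each an object with "linear": the shift along the tool's x, y, z in units of 60 mm (1.0 is 60 mm), a list of three; "angular": the turn, a rotation vector about the tool's x, y, z in units of 8 degrees (1.0 is 8 degrees), a list of three. In form: [{"linear": [dx, dy, dz], "angular": [rx, ry, rz]}, ...]. A call has 1 to 12 rows; each row shifts and turns the pose as measured when the row begins, along the tool's axes as they then stand; what a row does not reach is not made up. A row lasts 1/8 s, in which the tool goes at most 62.5 mm and 10.7 degrees, less where a joint would pass 70% of its speed; a pose out of reach is approached as far as the arm can. A call is refused whole if a number of a shift passes 1 or a number of a turn 1, either way. A call with a gripper value outside its range is refused whole. "hand" is the closure, from 0 (fully open) to 1 (shut), set as the call begins (left out, the last holds). The fingers move at their own pace and stop on an object; "force" is the grip in N (left out, the last holds). Time passes only in rows, so rows that do not move let the fingers close. It gives the time, the measured TCP pose, the force and the opening at its end, in the units of the state.
- env.get_state(): the state, without advancing time (a new reading comes with each control period).
- env.grab_frame(name): name is "scene" or "top" or "wrist"; returns a dict with "img" (480x640x3 uint8, red, green, blue), "z_map" (480x640 float32, m along the optical axis (not along the pixel's ray), 0 where there is no reading), "intrinsics" (3x3 intrinsics, pixels), "rvec" (rotation vector, rad) and "tvec" (3), from world to camera coordinates, as OpenCV has them; the wrist camera has in their place "hand_eye" (4x4, takes a point from camera to tool coordinates, whose origin is the TCP and whose axes are the tool frame's). Camera axes: x right, y down, z forward; pixel columns grow to the right and rows downward; lengths in m; the calibration is good to about 2 mm. A picture is of the moment at which its call begins: read the wrist's pose just before it.
- env.sign_off(): hands the job in, once; it reports no verdict.
The state is a dict: "t": time; "joints": joint angles; "dq": joint speeds; "joint_efforts": joint torques, N m; "ee_pos": TCP position; "tcp_rot": TCP orientation; "force": force on the tool from outside, world axes, zero at the start; "torque": the same for the moment, N m; "opening": finger opening in m.
Only numpy, scipy, OpenCV 4.12 (cv2) and the standard library are available. Lean on these libraries where they do the work, as an engineer would, in place of code of your own. Each camera call takes 0.05 s, during which the arm holds its last target.

## Working session

There is one attempt and no reset: what is moved stays moved. The work goes in short steps, Python scripts to look and compute and a tool call to move; the robot and the scene stay as the last step left them, time stands still between calls to the robot, and variables do not carry over. Pictures are saved under pics/ and viewed, and the job is handed in when it is done.

Besides the shell and the picture viewer there is one more tool, called as name(argument=value, ...), one argument or row to a line, values as JSON. play_rows: Moves the arm, as the interface text tells. Its arguments: {"type":"object","properties":{"moves":{"type":"array","items":{"type":"object","properties":{"linear":{"type":"array","items":{"type":"number"}},"angular":{"type":"array","items":{"type":"number"}}}}},"hand":{"type":"number"},"force":{"type":"number"}},"required":["moves"]}

```bash
mkdir -p pics
cat > h.py <<'E'
import numpy as np, cv2
from plant import env
from scipy.spatial.transform import Rotation as R
def rot(q): return R.from_quat([q[1],q[2],q[3],q[0]]).as_matrix()
def cap(name):
    s=env.get_state(); f=env.grab_frame(name)
    if name=="wrist":
        T=np.eye(4);T[:3,:3]=rot(s["tcp_rot"]);T[:3,3]=s["ee_pos"]
        f["T"]=T@np.array(f["hand_eye"])
    else:
        Rm=cv2.Rodrigues(np.array(f["rvec"],float))[0]
        T=np.eye(4);T[:3,:3]=Rm.T;T[:3,3]=-Rm.T@np.array(f["tvec"]).ravel();f["T"]=T
    return f
def cloud(f):
    K=np.array(f["intrinsics"]);z=f["z_map"]
    v,u=np.mgrid[0:480,0:640]
    P=np.stack([(u-K[0,2])/K[0,0]*z,(v-K[1,2])/K[1,1]*z,z],-1)
    W=P@f["T"][:3,:3].T+f["T"][:3,3]
    W[z<=0]=np.nan
    return W
def save(f,n): cv2.imwrite("pics/"+n,f["img"][:,:,::-1])
E
python3 - <<'E'
from h import *
import pickle
s=env.get_state();print(s)
for n in("scene","top","wrist"):
    f=cap(n);save(f,n+"0.png");pickle.dump(f,open(n+"0.pkl","wb"));print(n,f["T"].round(3).tolist())
E
```

```text
{'t': 0.0, 'joints': array([-1.23201117e+00,  2.38755191e-01, -1.42629738e-02,  1.31919360e+00,
       -1.28314646e-05,  1.57079144e+00]), 'dq': array([-0.00148867,  0.00122271, -0.00106526,  0.00249835, -0.00046293,
        0.00044025]), 'joint_efforts': array([-8.23041773e-04, -5.38778114e+01,  3.46435869e+01,  1.87623646e-02,
        1.58841117e-04, -7.96768347e-06]), 'ee_pos': array([ 0.17432806, -0.4947418 ,  0.21318767]), 'tcp_rot': array([ 0.57672529,  0.40883577,  0.57754742, -0.4082649 ]), 'force': array([0.56555899, 0.05252666, 0.29205841]), 'torque': array([-0.03250323, -0.03967254,  0.01489588]), 'opening': 0.08506726689613744}
scene [[0.533, 0.711, -0.46, 1.183], [0.846, -0.45, 0.284, -0.377], [-0.005, -0.541, -0.841, 1.341], [0.0, 0.0, 0.0, 1.0]]
top [[-0.022, -0.992, 0.125, 0.366], [-1.0, 0.021, -0.015, 0.038], [0.012, -0.126, -0.992, 1.234], [0.0, 0.0, 0.0, 1.0]]
wrist [[0.332, -0.908, -0.255, 0.238], [-0.943, -0.319, -0.089, -0.473], [-0.0, 0.271, -0.963, 0.373], [0.0, 0.0, 0.0, 1.0]]
```

View pics/top0.png

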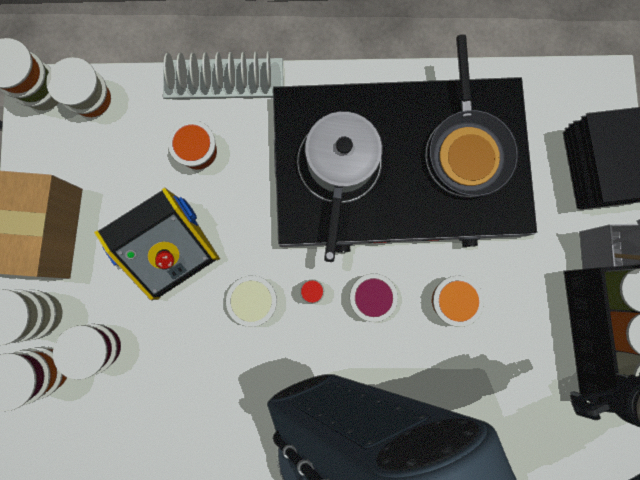

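View pics/scene0.png

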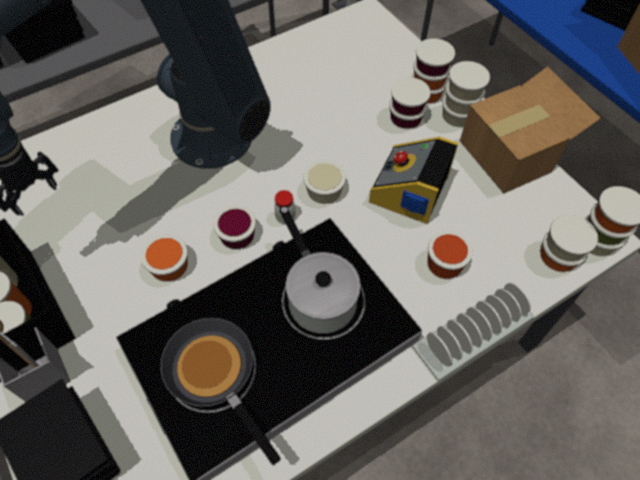

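View pics/wrist0.png

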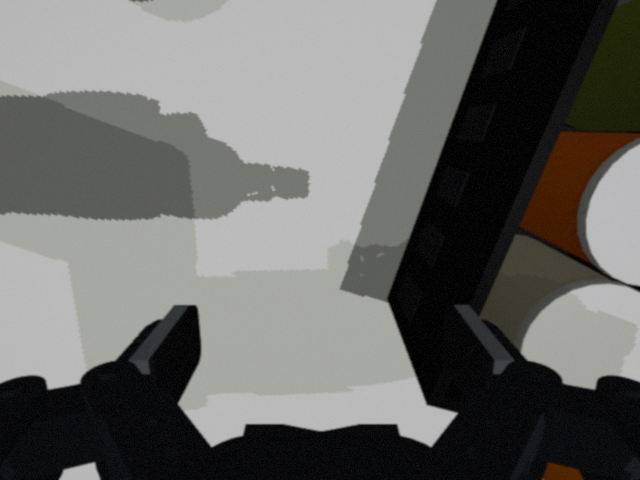

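Run:
```python
from h import *
import pickle
for n,box in(("top",(90,180,230,310)),("scene",(360,120,470,230))):
    f=pickle.load(open(n+"0.pkl","rb"));W=cloud(f)
    x0,y0,x1,y1=box
    cv2.imwrite(f"pics/crop_{n}.png",cv2.resize(f["img"][y0:y1,x0:x1,::-1],None,fx=5,fy=5,interpolation=cv2.INTER_CUBIC))
    # glass height & points
    pts={"top":[(343,143),(330,258),(333,230),(336,205),(280,200),(400,220),(470,150),(250,300),(312,292),(374,297),(459,300),(193,140),(157,245),(163,258)],"scene":[(322,277),(287,210),(402,157)]}[n]
    for u,v in pts: print(n,(u,v),W[v,u].round(4),f["z_map"][v,u])
f=pickle.load(open("top0.pkl","rb"));W=cloud(f);c=f["img"][300:330,0:1]
print("table z",np.nanmedian(W[330:350,100:200,2]),"glass",np.nanmedian(W[215:230,290:320,2]))
```

```text
top (343, 143) [ 0.6766 -0.032   0.1973] 1.0684518
top (330, 258) [ 4.390e-01 -1.000e-04  1.572e-01] 1.0779824
top (333, 230) [ 0.4989 -0.0081  0.1536] 1.0891815
top (336, 205) [ 0.5531 -0.0161  0.152 ] 1.0976619
top (280, 200) [0.5809 0.1089 0.0742] 1.1764629
top (400, 220) [ 0.5292 -0.1671  0.0698] 1.178352
top (470, 150) [ 0.6871 -0.3334  0.0881] 1.182471
top (250, 300) [0.3539 0.1801 0.0666] 1.154516
top (312, 292) [0.3687 0.0395 0.0875] 1.1377081
top (374, 297) [ 0.3543 -0.1016  0.0618] 1.163457
top (459, 300) [ 0.3431 -0.2955  0.0622] 1.1644694
top (193, 140) [0.727  0.3099 0.0751] 1.1910254
top (157, 245) [0.4779 0.3753 0.1216] 1.1127077
top (163, 258) [0.4481 0.3577 0.1357] 1.0951873
scene (322, 277) [ 0.6676 -0.0349  0.1931] 1.3003157
scene (287, 210) [0.4479 0.0046 0.154 ] 1.4455333
scene (402, 157) [0.454  0.3528 0.1375] 1.5555425
table z 0.0005220278111974785 glass 0.07505487926827392
```

View pics/crop_top.png

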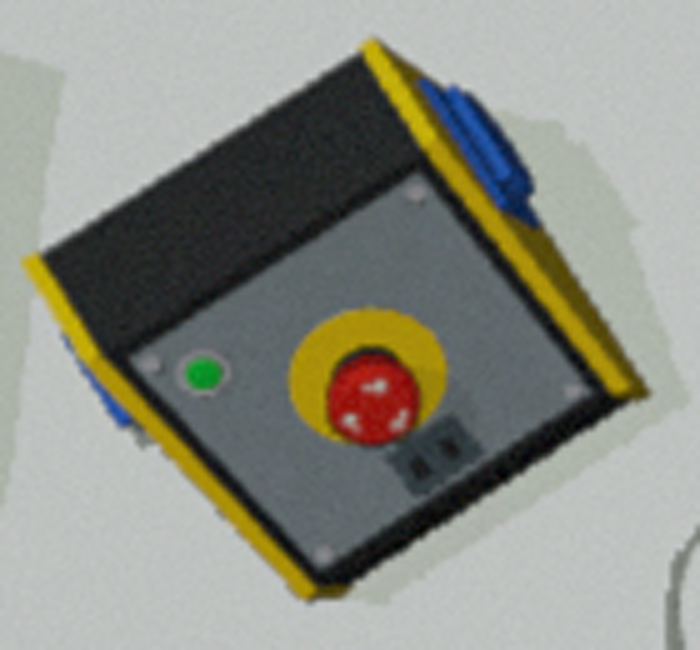

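View pics/crop_scene.png

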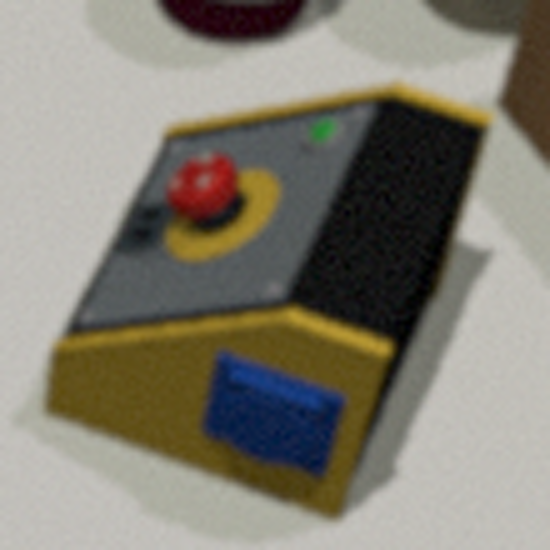

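Run:
```python
from h import *
import pickle
def plane(P):
    for _ in range(4):
        c=P.mean(0);u,s,v=np.linalg.svd(P-c);n=v[2]*np.sign(v[2][2]);d=(P-c)@n
        P=P[abs(d)<max(2*d.std(),.002)]
    return c,n,d.std()
for nme,poly,off in(("top",[(150,362),(415,185),(590,390),(325,550)],(90,180)),("scene",[(180,140),(375,110),(290,285),(85,315)],(360,120))):
    f=pickle.load(open(nme+"0.pkl","rb"));W=cloud(f);im=f["img"].astype(int)
    m=np.zeros((480,640),np.uint8);cv2.fillPoly(m,[(np.array(poly)/5+off).astype(np.int32)],1)
    sat=im.max(2)-im.min(2)
    g=(m>0)&(sat<30)&(im.max(2)>60)
    P=W[g];P=P[~np.isnan(P).any(1)]
    c,n,sd=plane(P)
    print(nme,len(P),"c",c.round(4),"n",n.round(4),"tilt",np.degrees(np.arccos(n[2])).round(2),"az",np.degrees(np.arctan2(n[1],n[0])).round(2),sd)
    r=(m>0)&(im[...,0]>110)&(im[...,1]<60)
    r=cv2.erode(r.astype(np.uint8),np.ones((3,3)))>0
    Q=W[r];d=(Q-c)@n
    print(" head n",len(Q),"mean",np.nanmean(Q,0).round(4),"dist pct",np.nanpercentile(d,[10,50,90]).round(4))
    # ray-based: project red mask centroid & intersect with plane 27mm above
    rr=(m>0)&(im[...,0]>100)&(im[...,1]<70)
    v,u=np.nonzero(rr);print(" red bbox",u.min(),u.max(),v.min(),v.max(),u.mean(),v.mean())
    # box edges: intersect plane with mask corners
    K=np.array(f["intrinsics"])
    def hit(u,v,h):
        d=f["T"][:3,:3]@np.linalg.solve(K,[u,v,1.]);o=f["T"][:3,3]
        t=((c+n*h-o)@n)/(d@n);return o+t*d
    h=hit(u.mean(),v.mean(),.027);print(" head ray at 27mm:",h.round(4)," foot",(h-n*.027).round(4))
    # yellow disc
    y=(m>0)&(im[...,0]>120)&(im[...,1]>100)&(im[...,2]<70);v,u=np.nonzero(y)
    H=np.array([hit(a,b,0.0) for a,b in zip(u,v)]);print(" yellow",len(u),((H.max(0)+H.min(0))/2).round(4))
```

```text
top 2536 c [0.4603 0.3622 0.1059] n [-0.5188 -0.3313  0.7881] tilt 37.99 az -147.43 0.0016587521520432427
 head n 94 mean [0.4455 0.3565 0.1328] dist pct [0.0276 0.031  0.0337]
 red bbox 156 173 251 268 164.14349775784754 259.30044843049325
 head ray at 27mm: [0.4458 0.3573 0.1286]  foot [0.4598 0.3662 0.1073]
 yellow 367 [0.4579 0.3656 0.1053]
scene 876 c [0.4666 0.3646 0.1143] n [-0.5204 -0.3278  0.7885] tilt 37.96 az -147.79 0.0016034855841532871
 head n 22 mean [0.4502 0.3527 0.1351] dist pct [0.026  0.0288 0.0312]
 red bbox 394 407 151 161 400.71844660194176 156.29126213592232
 head ray at 27mm: [0.4465 0.3551 0.1313]  foot [0.4605 0.364  0.11  ]
 yellow 140 [0.4579 0.3654 0.1063]
```

```bash
cat >> h.py <<'E'
def rows(pt,Rt,p0=None,R0=None,vl=0.055,va=7.5):
    """plan constant-rate rows from pose to target; returns list in move units"""
    s=env.get_state()
    p=np.array(s["ee_pos"]) if p0 is None else p0; Rm=rot(s["tcp_rot"]) if R0 is None else R0
    rv=R.from_matrix(Rm.T@Rt).as_rotvec(); d=pt-p
    n=int(max(1,np.ceil(np.linalg.norm(d)/vl),np.ceil(np.degrees(abs(rv)).max()/va)))
    out=[]
    for i in range(n):
        Rc=Rm@R.from_rotvec(rv*i/n).as_matrix()
        out.append(((Rc.T@d/n/.06).round(2).tolist(),(np.degrees(rv)/n/8).round(2).tolist()))
    return out
def js(l):
    import json
    return json.dumps([{"linear":a,"angular":b} for a,b in l])
S_FOOT=np.array([.4575,.365,.104]); AZ=np.radians(32.5); T=np.radians(38)
S_N=np.array([-np.sin(T)*np.cos(AZ),-np.sin(T)*np.sin(AZ),np.cos(T)])
BY=np.array([-np.sin(AZ),np.cos(AZ),0])
def Rstop(roll=0,zs=1):
    x=-S_N; z=zs*BY; y=np.cross(z,x); M=np.stack([x,y,z],1)
    return M@R.from_rotvec([np.radians(roll),0,0]).as_matrix()
E
python3 - <<'E'
from h import *
s=env.get_state();print(rot(s["tcp_rot"]).round(3))
for zs in(1,-1): print(zs, np.degrees(R.from_matrix(rot(s["tcp_rot"]).T@Rstop(0,zs)).magnitude()))
import pickle
f=pickle.load(open("top0.pkl","rb"));K=np.array(f["intrinsics"])
def hit(u,v,z):
    d=f["T"][:3,:3]@np.linalg.solve(K,[u,v,1.]);o=f["T"][:3,3];t=(z-o[2])/d[2];return (o+t*d).round(4)
C=[hit(*c,.075) for c in((275,87),(522,78),(536,233),(278,247))];print(C,sum(C)/4)
print("tip",hit(329.5,261,.15),"tubs")
f2=cv2.resize(f["img"][60:280,260:560,::-1],None,fx=2.6,fy=2.6,interpolation=cv2.INTER_CUBIC);cv2.imwrite("pics/hob_top.png",f2)
E
```

```text
[[-0.     0.943  0.332]
 [ 0.001  0.332 -0.943]
 [-1.     0.    -0.001]]
1 167.60808686401262
-1 40.10360728644104
[array([0.853 , 0.1172, 0.075 ]), array([ 0.8652, -0.473 ,  0.075 ]), array([ 0.4918, -0.4782,  0.075 ]), array([0.4721, 0.1148, 0.075 ])] [ 0.670525 -0.1798    0.075   ]
tip [0.4331 0.0009 0.15  ] tubs
```

View pics/hob_top.png

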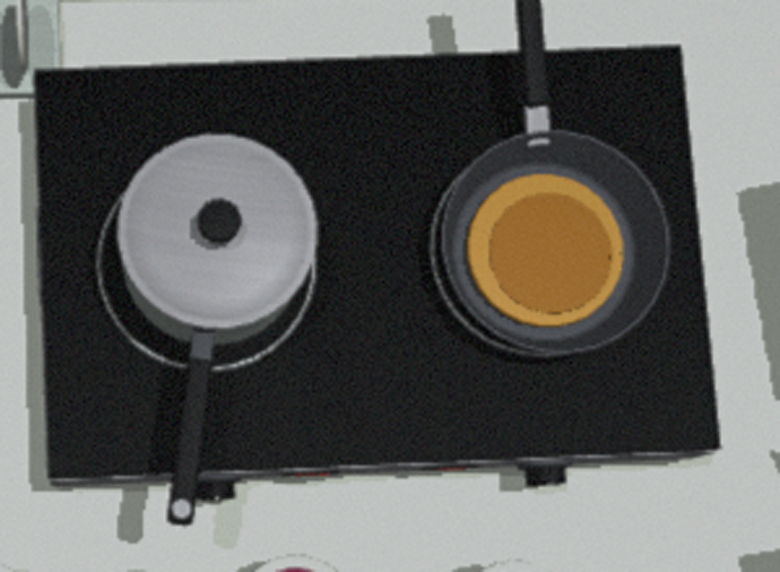

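```bash
cat >> h.py <<'E'
def chain(wps,**k):
    s=env.get_state();p=np.array(s["ee_pos"]);Rm=rot(s["tcp_rot"]);out=[]
    for q,M in wps:
        M=Rm if M is None else M
        out+=rows(np.array(q),M,p,Rm,**k);p,Rm=np.array(q),M
    return out
def down(az,pitch=90):
    """tool azimuth az deg, pitched; z horizontal as at start"""
    a=np.radians(az);p=np.radians(pitch);x=np.array([np.cos(a)*np.cos(p),np.sin(a)*np.cos(p),-np.sin(p)])
    z=np.array([np.sin(a),-np.cos(a),0]);return np.stack([x,np.cross(z,x),z],1)
E
python3 - <<'E'
from h import *
print(np.abs(down(32.5,52)-Rstop(0,-1)).max())
s=env.get_state();print(np.abs(down(-70.6)-rot(s["tcp_rot"])).max())
l=chain([((.34,-.15,.34),down(-24)),((.33,.2,.34),down(25,75)),(S_FOOT+.21*S_N,Rstop(0,-1))])
print(len(l));[print(x) for x in l]
E
```

```text
1.1102230246251565e-16
1.2756013365730507
19
([-0.26, 0.56, -0.56], [0.68, -0.0, 0.0])
([-0.26, 0.51, -0.61], [0.68, -0.0, 0.0])
([-0.26, 0.45, -0.66], [0.68, -0.0, 0.0])
([-0.26, 0.38, -0.7], [0.68, -0.0, 0.0])
([-0.26, 0.32, -0.73], [0.68, -0.0, 0.0])
([-0.26, 0.25, -0.76], [0.68, -0.0, 0.0])
([-0.26, 0.17, -0.78], [0.68, -0.0, 0.0])
([-0.26, 0.1, -0.79], [0.68, -0.0, 0.0])
([-0.0, -0.36, -0.75], [-0.87, 0.11, 0.25])
([0.0, -0.27, -0.79], [-0.87, 0.11, 0.25])
([0.01, -0.17, -0.82], [-0.87, 0.11, 0.25])
([0.02, -0.07, -0.83], [-0.87, 0.11, 0.25])
([0.03, 0.03, -0.83], [-0.87, 0.11, 0.25])
([0.04, 0.13, -0.82], [-0.87, 0.11, 0.25])
([0.06, 0.23, -0.8], [-0.87, 0.11, 0.25])
([0.35, 0.15, -0.33], [-0.21, 0.11, 0.72])
([0.36, 0.13, -0.32], [-0.21, 0.11, 0.72])
([0.38, 0.1, -0.31], [-0.21, 0.11, 0.72])
([0.39, 0.07, -0.3], [-0.21, 0.11, 0.72])
```

play_rows(
  moves=[
    {"linear":[-0.5,0,0],"angular":[-1,0,0]},
    {"linear":[-0.5,0,0],"angular":[-1,0,0]},
  ],
)

```text
t: 0.4
ee_pos: [0.1739, -0.4934, 0.272]
tcp_rot: [0.628, 0.324, 0.631, -0.32]
force: [1.0, -1.0, 0.4]
opening: 0.0856
```

Run:
```python
from h import *
print(env.get_state()["joints"].round(3))
```

```text
[-1.232  0.229  0.122  1.471  0.     1.284]
```

```bash
cat >> h.py <<'E'
_d=down
def down(az,pitch=90):
    M=_d(az,pitch).copy();M[:,1:]*=-1;return M
E
python3 - <<'E'
from h import *
l=chain([((.34,-.15,.34),down(-24)),((.33,.2,.34),down(25,75)),(S_FOOT+.21*S_N,Rstop(0,1))])
print(len(l));[print(x) for x in l]
E
```

```text
28
([-0.06, 0.33, -0.18], [-0.88, -0.0, -0.0])
([-0.06, 0.35, -0.14], [-0.88, -0.0, -0.0])
([-0.07, 0.36, -0.09], [-0.88, -0.0, -0.0])
([-0.07, 0.37, -0.05], [-0.88, -0.0, -0.0])
([-0.07, 0.37, -0.0], [-0.88, -0.0, -0.0])
([-0.07, 0.37, 0.05], [-0.88, -0.0, -0.0])
([-0.07, 0.36, 0.09], [-0.88, -0.0, -0.0])
([-0.07, 0.35, 0.13], [-0.88, -0.0, -0.0])
([-0.07, 0.33, 0.18], [-0.88, -0.0, -0.0])
([-0.07, 0.31, 0.22], [-0.88, -0.0, -0.0])
([-0.07, 0.28, 0.25], [-0.88, -0.0, -0.0])
([-0.07, 0.24, 0.28], [-0.88, -0.0, -0.0])
([-0.07, 0.21, 0.31], [-0.88, -0.0, -0.0])
([-0.07, 0.17, 0.33], [-0.88, -0.0, -0.0])
([-0.07, 0.12, 0.35], [-0.88, -0.0, -0.0])
([-0.07, 0.08, 0.37], [-0.88, -0.0, -0.0])
([-0.07, 0.03, 0.37], [-0.88, -0.0, -0.0])
([-0.0, 0.36, 0.75], [-0.87, -0.11, -0.25])
([0.0, 0.27, 0.79], [-0.87, -0.11, -0.25])
([0.01, 0.17, 0.82], [-0.87, -0.11, -0.25])
([0.02, 0.07, 0.83], [-0.87, -0.11, -0.25])
([0.03, -0.03, 0.83], [-0.87, -0.11, -0.25])
([0.04, -0.13, 0.82], [-0.87, -0.11, -0.25])
([0.06, -0.23, 0.8], [-0.87, -0.11, -0.25])
([0.35, -0.15, 0.33], [-0.21, -0.11, -0.72])
([0.36, -0.13, 0.32], [-0.21, -0.11, -0.72])
([0.38, -0.1, 0.31], [-0.21, -0.11, -0.72])
([0.39, -0.07, 0.3], [-0.21, -0.11, -0.72])
```

play_rows(
  moves=[
    {"linear":[-0.1,0.33,-0.18],"angular":[-0.9,0,0]},
    {"linear":[-0.1,0.35,-0.14],"angular":[-0.9,0,0]},
    {"linear":[-0.1,0.36,-0.09],"angular":[-0.9,0,0]},
    {"linear":[-0.1,0.37,-0.05],"angular":[-0.9,0,0]},
    {"linear":[-0.1,0.37,0],"angular":[-0.9,0,0]},
    {"linear":[-0.1,0.37,0.05],"angular":[-0.9,0,0]},
    {"linear":[-0.1,0.36,0.09],"angular":[-0.9,0,0]},
    {"linear":[-0.1,0.35,0.13],"angular":[-0.9,0,0]},
    {"linear":[-0.1,0.33,0.18],"angular":[-0.9,0,0]},
    {"linear":[-0.1,0.31,0.22],"angular":[-0.9,0,0]},
    {"linear":[-0.1,0.28,0.25],"angular":[-0.9,0,0]},
    {"linear":[-0.1,0.25,0.28],"angular":[-0.9,0,0]},
  ],
)

```text
t: 1.9
ee_pos: [0.2838, -0.24, 0.3469]
tcp_rot: [0.674, -0.21, 0.675, 0.216]
force: [0.6, -0.9, 0.7]
opening: 0.0854
```

Run:
```python
from h import *
print(env.get_state()["joints"].round(3))
l=chain([((.34,-.1,.34),down(-14)),((.33,.2,.34),down(25,75)),(S_FOOT+.21*S_N,Rstop(0,1))])
print(len(l));[print(x) for x in l]
```

```text
[-0.705 -0.034  0.011  1.624  0.004  0.254]
16
([0.02, 0.23, 0.35], [-0.85, 0.01, -0.01])
([0.02, 0.19, 0.38], [-0.85, 0.01, -0.01])
([0.02, 0.14, 0.4], [-0.85, 0.01, -0.01])
([0.02, 0.09, 0.41], [-0.85, 0.01, -0.01])
([0.02, 0.04, 0.42], [-0.85, 0.01, -0.01])
([0.02, -0.01, 0.42], [-0.85, 0.01, -0.01])
([-0.0, 0.23, 0.8], [-0.81, -0.11, -0.3])
([0.0, 0.14, 0.82], [-0.81, -0.11, -0.3])
([0.01, 0.04, 0.83], [-0.81, -0.11, -0.3])
([0.03, -0.05, 0.83], [-0.81, -0.11, -0.3])
([0.04, -0.14, 0.82], [-0.81, -0.11, -0.3])
([0.06, -0.23, 0.8], [-0.81, -0.11, -0.3])
([0.35, -0.15, 0.33], [-0.21, -0.11, -0.72])
([0.36, -0.13, 0.32], [-0.21, -0.11, -0.72])
([0.38, -0.1, 0.31], [-0.21, -0.11, -0.72])
([0.39, -0.07, 0.3], [-0.21, -0.11, -0.72])
```

play_rows(
  moves=[
    {"linear":[0,0.23,0.35],"angular":[-0.85,0,0]},
    {"linear":[0,0.19,0.38],"angular":[-0.85,0,0]},
    {"linear":[0,0.14,0.4],"angular":[-0.85,0,0]},
    {"linear":[0,0.09,0.41],"angular":[-0.85,0,0]},
    {"linear":[0,0.04,0.42],"angular":[-0.85,0,0]},
    {"linear":[0,0,0.42],"angular":[-0.85,0,0]},
    {"linear":[0,0.23,0.8],"angular":[-0.8,-0.1,-0.3]},
    {"linear":[0,0.14,0.82],"angular":[-0.8,-0.1,-0.3]},
    {"linear":[0,0.04,0.83],"angular":[-0.8,-0.1,-0.3]},
    {"linear":[0.03,-0.05,0.83],"angular":[-0.8,-0.1,-0.3]},
    {"linear":[0.04,-0.14,0.82],"angular":[-0.8,-0.1,-0.3]},
    {"linear":[0.06,-0.23,0.8],"angular":[-0.8,-0.1,-0.3]},
  ],
)

```text
t: 3.4
ee_pos: [0.3209, 0.2133, 0.3502]
tcp_rot: [-0.448, 0.645, -0.286, -0.549]
force: [1.1, 0.3, -0.2]
opening: 0.0852
```

Run:
```python
from h import *
print(env.get_state()["joints"].round(3))
l=chain([(S_FOOT+.21*S_N,Rstop(0,1))])
print(len(l));[print(x) for x in l]
```

```text
[ 0.615 -0.231 -0.181  1.354 -0.034  0.143]
4
([0.39, -0.16, 0.25], [-0.16, -0.07, -0.71])
([0.41, -0.12, 0.24], [-0.16, -0.07, -0.71])
([0.42, -0.09, 0.24], [-0.16, -0.07, -0.71])
([0.43, -0.05, 0.23], [-0.16, -0.07, -0.71])
```

play_rows(
  moves=[
    {"linear":[0.39,-0.16,0.25],"angular":[-0.16,-0.07,-0.71]},
    {"linear":[0.41,-0.12,0.24],"angular":[-0.16,-0.07,-0.71]},
    {"linear":[0.42,-0.09,0.24],"angular":[-0.16,-0.07,-0.71]},
    {"linear":[0.43,-0.05,0.23],"angular":[-0.16,-0.07,-0.71]},
    {"linear":[0,0,0],"angular":[0,0,0]},
  ],
)

```text
t: 4.03
ee_pos: [0.3456, 0.2998, 0.2661]
tcp_rot: [-0.523, 0.699, -0.112, -0.475]
force: [1.0, 0.1, 0.6]
opening: 0.0855
```

Run:
```python
from h import *
import pickle
print(env.get_state()["joints"].round(3))
f=cap("wrist");save(f,"w1.png");pickle.dump(f,open("w1.pkl","wb"))
s=env.get_state();print((s["ee_pos"]-S_FOOT-.21*S_N).round(4),np.degrees(R.from_matrix(rot(s["tcp_rot"]).T@Rstop()).as_rotvec()).round(2))
```

```text
[ 0.823 -0.378 -0.691  0.599 -0.153  0.193]
[-0.0017  0.0051 -0.0007] [0.44 0.32 0.76]
```

View pics/w1.png

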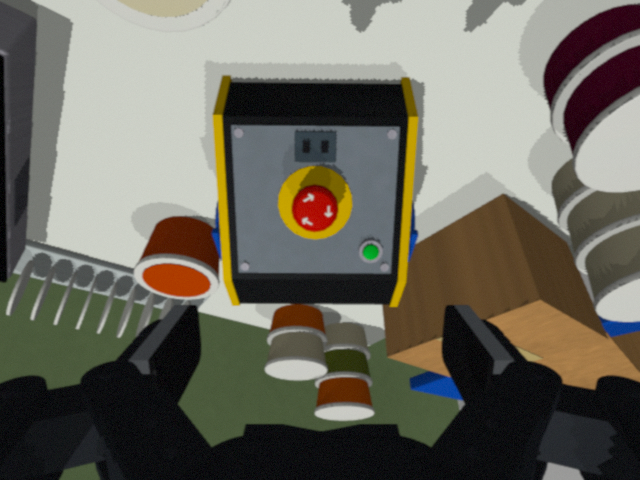

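Run:
```python
from h import *
import pickle
f=pickle.load(open("w1.pkl","rb"));W=cloud(f);im=f["img"].astype(int)
m=np.zeros((480,640),np.uint8);cv2.fillPoly(m,[np.array([(232,126),(396,126),(390,270),(240,270)])],1)
sat=im.max(2)-im.min(2)
r=(m>0)&(im[...,0]>110)&(im[...,1]<70); y=(m>0)&(im[...,0]>100)&(im[...,1]>90)&(im[...,2]<80)
g=(m>0)&(sat<30)&(im.max(2)>60)
P=W[g];P=P[~np.isnan(P).any(1)]
for _ in range(5):
    c=P.mean(0);n=np.linalg.svd(P-c)[2][2];n*=np.sign(n[2]);d=(P-c)@n;P=P[abs(d)<max(2*d.std(),.0015)]
print("n",n.round(4),"tilt",np.degrees(np.arccos(n[2])),"az",np.degrees(np.arctan2(n[1],n[0]))+180,"std",d.std())
K=np.array(f["intrinsics"]);o=f["T"][:3,3]
def hit(u,v,h):
    d=f["T"][:3,:3]@np.linalg.solve(K,[u,v,1.]);t=((c+n*h-o)@n)/(d@n);return o+t*d
def ell(mask,h,nm):
    mask=cv2.morphologyEx(mask.astype(np.uint8),cv2.MORPH_CLOSE,np.ones((5,5)))
    cs=max(cv2.findContours(mask,cv2.RETR_EXTERNAL,cv2.CHAIN_APPROX_NONE)[0],key=cv2.contourArea)
    (cx,cy),r=cv2.minEnclosingCircle(cs);e=cv2.fitEllipse(cs)
    p=hit(*e[0],h);print(nm,(cx,cy,r),e,p.round(4),"foot",(p-n*h).round(4));return p
ell(r,.024,"head");ell(y|r,0,"yellow")
Q=W[cv2.erode(r.astype(np.uint8),np.ones((5,5)))>0];print("head h",np.nanpercentile((Q-c)@n,[5,25,50,75,95]).round(4),np.nanmean(Q,0))
p=ell(y|r,0,"yellow"); print("box frame check z=104 -> ",p)
e1=np.array([hit(239,131,0),hit(391,134,0),hit(385,268,0),hit(244,267,0)]);print("screws",e1.round(4),e1.mean(0).round(4), (e1[0]-e1[1])/np.linalg.norm(e1[0]-e1[1]))
```

```text
n [-0.5193 -0.3287  0.7889] tilt 37.92114911134491 az 32.337569961887596 std 0.000665532862595452
head (314.5, 207.84616088867188, 22.876953125) ((314.1470947265625, 209.12274169921875), (41.494197845458984, 45.151397705078125), 105.8382797241211) [0.4417 0.3553 0.1249] foot [0.4541 0.3632 0.106 ]
yellow (314.71075439453125, 201.95819091796875, 37.44350051879883) ((314.41302490234375, 204.30116271972656), (68.90652465820312, 74.0009994506836), 101.12240600585938) [0.4545 0.3635 0.1064] foot [0.4545 0.3635 0.1064]
head h [0.0296 0.0304 0.031  0.0316 0.0324] [0.43711685 0.35223363 0.12949589]
yellow (314.71075439453125, 201.95819091796875, 37.44350051879883) ((314.41302490234375, 204.30116271972656), (68.90652465820312, 74.0009994506836), 101.12240600585938) [0.4545 0.3635 0.1064] foot [0.4545 0.3635 0.1064]
box frame check z=104 ->  [0.45454772 0.36346981 0.10635023]
screws [[0.4472 0.2814 0.0673]
 [0.3777 0.3928 0.068 ]
 [0.459  0.4462 0.1438]
 [0.5307 0.3332 0.1439]] [0.4537 0.3634 0.1057] [ 0.52935346 -0.84838604 -0.00510331]
```

```bash
sed -i 's/^S_FOOT=.*/S_FOOT=np.array([.4550,.3638,.1055]); AZ=np.radians(32.2); T=np.radians(38)/' h.py
python3 - <<'E'
from h import *
l=chain([(S_FOOT+.06*S_N,Rstop(0,1))],vl=.03)
print(len(l));[print(x) for x in l]
E
```

```text
5
([0.49, 0.01, -0.02], [0.02, 0.01, 0.02])
([0.49, 0.01, -0.02], [0.02, 0.01, 0.02])
([0.49, 0.01, -0.02], [0.02, 0.01, 0.02])
([0.49, 0.01, -0.02], [0.02, 0.01, 0.02])
([0.49, 0.01, -0.01], [0.02, 0.01, 0.02])
```

play_rows(
  moves=[
    {"linear":[0.49,0.01,-0.02],"angular":[0.02,0,0.02]},
    {"linear":[0.49,0.01,-0.02],"angular":[0.02,0,0.02]},
    {"linear":[0.49,0.01,-0.02],"angular":[0.02,0,0.02]},
    {"linear":[0.49,0.01,-0.02],"angular":[0.02,0,0.02]},
    {"linear":[0.45,0.01,-0.02],"angular":[0.02,0,0.02]},
    {"linear":[0,0,0],"angular":[0,0,0]},
  ],
  hand=1,
  force=40,
)

```text
t: 4.82
ee_pos: [0.4359, 0.3498, 0.1652]
tcp_rot: [-0.53, 0.692, -0.119, -0.475]
force: [-0.4, -1.6, -0.2]
opening: -0.0
```

```bash
cat >> h.py <<'E'
def rep(foot=None):
    s=env.get_state();M=rot(s["tcp_rot"]);d=np.array(s["ee_pos"])-S_FOOT;Rs=Rstop()
    print("t",round(s["t"],2),"off along n",(d@S_N).round(4),"tooly",(d@Rs[:,1]).round(4),"BY",(d@BY).round(4),"F tool",(M.T@s["force"]).round(2),"op",round(s["opening"],4),"rotneed",np.degrees(R.from_matrix(M.T@Rs).as_rotvec()).round(2),"j6",s["joints"][5].round(3))
E
python3 - <<'E'
from h import *
rep()
E
```

```text
t 4.83 off along n 0.0616 tooly -0.0182 BY -0.0017 F tool [-0.63  1.06 -1.18] op -0.0 rotneed [-0.55  0.51  0.43] j6 0.143
```

play_rows(
  moves=[
    {"linear":[0,0.1,0.01],"angular":[0,0,0]},
    {"linear":[0,0.1,0.01],"angular":[-0.03,0.03,0.03]},
    {"linear":[0,0.1,0.01],"angular":[-0.03,0.03,0.03]},
    {"linear":[0,0,0],"angular":[0,0,0]},
  ],
)

```text
t: 5.32
ee_pos: [0.423, 0.344, 0.1576]
tcp_rot: [-0.526, 0.696, -0.121, -0.474]
force: [-0.6, -0.1, -0.7]
opening: -0.0001
```

Run:
```python
from h import *
rep()
f=cap("wrist");save(f,"w2.png")
```

```text
t 5.33 off along n 0.0642 tooly -0.0024 BY 0.0003 F tool [0.19 0.87 0.28] op -0.0001 rotneed [-0.1   0.01  0.11] j6 0.152
```

View pics/w2.png

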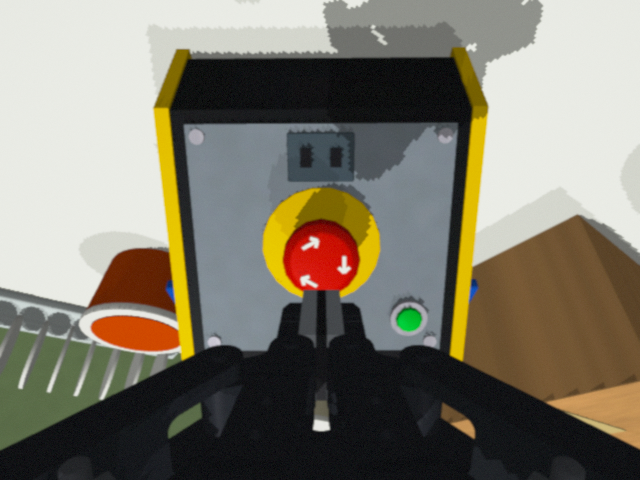

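Run:
```python
from h import *
f=cap("wrist");W=cloud(f);im=f["img"].astype(int);s=env.get_state()
K=np.array(f["intrinsics"]);he=np.array(f["hand_eye"]);print(he.round(4).tolist())
def proj(pt): # tool coords
    c=np.linalg.inv(he)@np.r_[pt,1];return (K@c[:3]/c[2])[:2].round(1)
for x in(.008,.03,.064): print(x,proj([x,0,0]))
m=np.zeros((480,640),np.uint8);cv2.fillPoly(m,[np.array([(190,128),(450,128),(440,345),(200,345)])],1)
sat=im.max(2)-im.min(2)
g=(m>0)&(sat<30)&(im.max(2)>70)
P=W[g];P=P[~np.isnan(P).any(1)]
for _ in range(5):
    c=P.mean(0);n=np.linalg.svd(P-c)[2][2];n*=np.sign(n[2]);d=(P-c)@n;P=P[abs(d)<max(2*d.std(),.0015)]
print("n",n.round(4),np.degrees(np.arccos(n[2])),np.degrees(np.arctan2(n[1],n[0]))+180,d.std(), "plane dist of TCP",(np.array(s["ee_pos"])-c)@n)
o=f["T"][:3,3]
def hit(u,v,h):
    d=f["T"][:3,:3]@np.linalg.solve(K,[u,v,1.]);t=((c+n*h-o)@n)/(d@n);return o+t*d
y=(m>0)&(im[...,0]>90)&(im[...,1]>75)&(im[...,2]<60)
v,u=np.nonzero(y);print(u.min(),u.max(),v.min(),v.max())
A,B,C=hit(u.min(),245,0),hit(u.max(),245,0),hit(322,v.min(),0)
Rs=Rstop()
# circle fit to outer boundary on plane
cs=max(cv2.findContours(y.astype(np.uint8),cv2.RETR_EXTERNAL,cv2.CHAIN_APPROX_NONE)[0],key=cv2.contourArea)[:,0]
H=np.array([hit(a,b,0) for a,b in cs if b<285]);q=np.c_[H@Rs[:,1],H@BY]
A_=np.c_[2*q,np.ones(len(q))];sol=np.linalg.lstsq(A_,(q**2).sum(1),rcond=None)[0]
r=np.sqrt(sol[2]+sol[0]**2+sol[1]**2);print("circle",sol[:2]-[S_FOOT@Rs[:,1],S_FOOT@BY],"r",r)
res=np.hypot(*(q-sol[:2]).T)-r;print("res",res.std())
print("plane offset at foot",(c-S_FOOT)@n)
```

```text
[[0.0012, -0.2704, 0.9627, -0.161], [-0.0001, -0.9627, -0.2704, 0.0697], [1.0, 0.0002, -0.0012, 0.0004], [0.0, 0.0, 0.0, 1.0]]
0.008 [320.6 288.4]
0.03 [320.7 271.4]
0.064 [320.8 251.2]Traceback (most recent call last):
  File "<stdin>", line 12, in <module>
    u, s, vh = gufunc(a, signature=signature)
               ~~~~~~^^^^^^^^^^^^^^^^^^^^^^^^
numpy._core._exceptions._ArrayMemoryError: Unable to allocate 12.0 GiB for an array with shape (40110, 40110) and data type float64
```

```bash
cat > fit.py <<'E'
from h import *
f=cap("wrist");W=cloud(f);im=f["img"].astype(int);s=env.get_state()
K=np.array(f["intrinsics"]);print(K[0,0])
m=np.zeros((480,640),np.uint8);cv2.fillPoly(m,[np.array([(190,128),(450,128),(440,345),(200,345)])],1)
sat=im.max(2)-im.min(2)
g=(m>0)&(sat<30)&(im.max(2)>70)
P=W[g][::7];P=P[~np.isnan(P).any(1)]
for _ in range(8):
    c=np.median(P,0) if _<2 else P.mean(0);n=np.linalg.svd(P-c,full_matrices=False)[2][2];n*=np.sign(n[2]);d=(P-c)@n;P=P[abs(d)<max(1.5*d.std(),.0012)]
print("n",n.round(4),np.degrees(np.arccos(n[2])),np.degrees(np.arctan2(n[1],n[0]))+180,d.std(),len(P), "plane dist of TCP",(np.array(s["ee_pos"])-c)@n)
o=f["T"][:3,3]
def hit(u,v,h):
    d=f["T"][:3,:3]@np.linalg.solve(K,[u,v,1.]);t=((c+n*h-o)@n)/(d@n);return o+t*d
Rs=Rstop()
def circ(mask,h,cond,nm):
    cs=max(cv2.findContours(mask.astype(np.uint8),cv2.RETR_EXTERNAL,cv2.CHAIN_APPROX_NONE)[0],key=cv2.contourArea)[:,0]
    H=np.array([hit(a,b,h) for a,b in cs if cond(a,b)]);q=np.c_[H@Rs[:,1],H@BY]
    A_=np.c_[2*q,np.ones(len(q))];sol=np.linalg.lstsq(A_,(q**2).sum(1),rcond=None)[0]
    r=np.sqrt(sol[2]+sol[0]**2+sol[1]**2);res=np.hypot(*(q-sol[:2]).T)-r
    p=np.array(s["ee_pos"]);print(nm,"circle tooly,BY rel TCP",(sol[:2]-[p@Rs[:,1],p@BY]).round(4),"rel foot",(sol[:2]-[S_FOOT@Rs[:,1],S_FOOT@BY]).round(4),"r",r.round(4),"res",res.std().round(5))
y=(m>0)&(im[...,0]>90)&(im[...,1]>75)&(im[...,2]<60)
circ(y,0,lambda a,b:b<283 and b>195,"yellow")
r=(m>0)&(im[...,0]>90)&(im[...,1]<60)&(im[...,2]<70)
circ(r,.023,lambda a,b:b<283,"red h23")
E
python3 fit.py
```

```text
407.09835808527293
n [-0.5191 -0.329   0.7889] 37.92114613652639 32.364245361047665 0.0005419744616359002 4671 plane dist of TCP 0.06297829248482482
yellow circle tooly,BY rel TCP [0.003  0.0002] rel foot [-0.0002  0.0004] r 0.0284 res 0.00653
red h23 circle tooly,BY rel TCP [0.0042 0.0001] rel foot [0.0011 0.0003] r 0.0194 res 0.00045
```

play_rows(
  moves=[
    {"linear":[0.05,0.06,0],"angular":[0,0,0]},
    {"linear":[0.08,0.01,0],"angular":[0,0,0]},
    {"linear":[0.08,0,0],"angular":[0,0,0]},
    {"linear":[0.06,0,0],"angular":[0,0,0]},
    {"linear":[0,0,0],"angular":[0,0,0]},
  ],
)

```text
t: 6.1
ee_pos: [0.4299, 0.3482, 0.1411]
tcp_rot: [-0.526, 0.696, -0.121, -0.473]
force: [-1.0, 1.1, -0.2]
opening: -0.0001
```

Run:
```python
from h import *
rep()
```

```text
t 6.1 off along n 0.0463 tooly 0.0014 BY 0.0002 F tool [-0.01  0.31  1.44] op -0.0001 rotneed [-0.12  0.01  0.12] j6 0.149
```

play_rows(
  moves=[
    {"linear":[0.05,0,0],"angular":[0,0,0]},
    {"linear":[0.05,0,0],"angular":[0,0,0]},
    {"linear":[0.05,0,0],"angular":[0,0,0]},
  ],
)

```text
t: 6.48
ee_pos: [0.435, 0.3514, 0.1339]
tcp_rot: [-0.526, 0.696, -0.121, -0.473]
force: [0.3, 0.4, 0.4]
opening: -0.0001
```

Run:
```python
from h import *
rep()
```

```text
t 6.47 off along n 0.0369 tooly 0.001 BY 0.0002 F tool [-0.01 -0.59  0.23] op -0.0001 rotneed [-0.13  0.01  0.15] j6 0.146
```

play_rows(
  moves=[
    {"linear":[0.05,0,0],"angular":[0,0,0]},
    {"linear":[0.05,0,0],"angular":[0,0,0]},
  ],
)

```text
t: 6.72
ee_pos: [0.4383, 0.3535, 0.1288]
tcp_rot: [-0.526, 0.696, -0.121, -0.473]
force: [0.3, 0.5, 0.0]
opening: -0.0001
```

Run:
```python
from h import *
rep();print(env.nose_length)
f=cap("wrist");save(f,"w3.png")
```

```text
t 6.72 off along n 0.0304 tooly 0.0011 BY 0.0002 F tool [ 0.31 -0.44  0.26] op -0.0001 rotneed [-0.13  0.01  0.15] j6 0.145
0.008
```

View pics/w3.png

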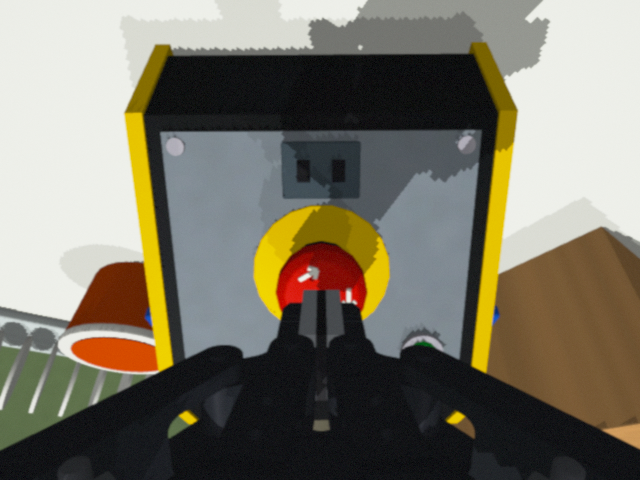

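```bash
sed -i 's/^r=(m>0).*/&\nQ=W[cv2.erode(r.astype(np.uint8),np.ones((7,7)))>0];print("head h",np.nanpercentile((Q-c)@n,[5,50,95]).round(4), "rel TCP along n",np.nanpercentile((Q-s["ee_pos"])@n,[5,50,95]).round(4))/' fit.py; python3 fit.py
python3 - <<'E'
from h import *
f=cap("wrist");W=cloud(f);s=env.get_state();M=rot(s["tcp_rot"])
for v in range(285,330,5): print(v,[(M.T@(W[v,u]-s["ee_pos"])).round(4).tolist() for u in (312,332)])
E
```

```text
407.09835808527293
n [-0.519  -0.3291  0.7889] 37.91835386464704 32.38313241607352 0.0005370555014806998 4496 plane dist of TCP 0.02938992806933584
yellow circle tooly,BY rel TCP [0.0064 0.0003] rel foot [0.0076 0.0005] r 0.0262 res 0.0078
head h [0.028  0.0303 0.0317] rel TCP along n [-0.0014  0.0009  0.0024]
red h23 circle tooly,BY rel TCP [0.0004 0.0002] rel foot [0.0016 0.0004] r 0.0193 res 0.00052
285 [[-0.002, 0.0057, -0.0036], [-0.0016, 0.0056, 0.0048]]
290 [[-0.0224, 0.012, -0.0031], [-0.022, 0.0118, 0.0043]]
295 [[-0.0274, 0.0122, -0.003], [-0.0274, 0.0122, 0.0041]]
300 [[-0.031, 0.0119, -0.0029], [-0.0313, 0.012, 0.004]]
305 [[-0.0362, 0.0124, -0.0028], [-0.0353, 0.012, 0.0039]]
310 [[-0.0397, 0.0122, -0.0027], [-0.0396, 0.0122, 0.0038]]
315 [[-0.0437, 0.0124, -0.0026], [-0.0424, 0.0118, 0.0038]]
320 [[-0.0466, 0.0121, -0.0025], [-0.0471, 0.0124, 0.0036]]
325 [[-0.0496, 0.012, -0.0025], [-0.0497, 0.0121, 0.0036]]
```

Run:
```python
from h import *
f=cap("scene");cv2.imwrite("pics/s1.png",cv2.resize(f["img"][60:260,340:500,::-1],None,fx=3.5,fy=3,interpolation=cv2.INTER_CUBIC))
f=cap("top");cv2.imwrite("pics/t1.png",cv2.resize(f["img"][180:330,90:280,::-1],None,fx=4,fy=4,interpolation=cv2.INTER_CUBIC))
```

```text
(no output)
```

View pics/s1.png

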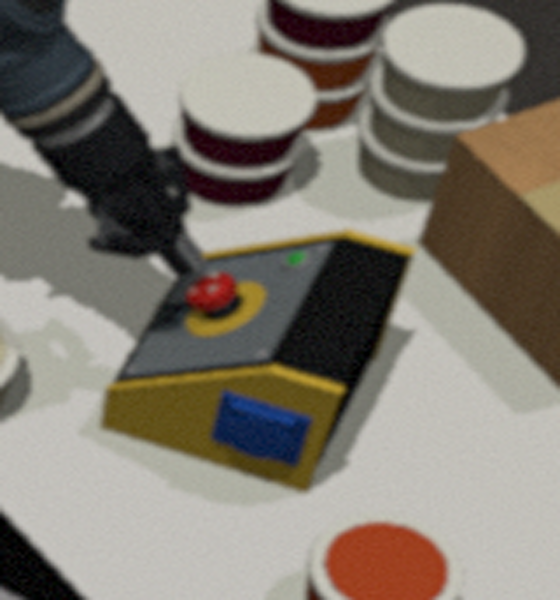

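View pics/t1.png

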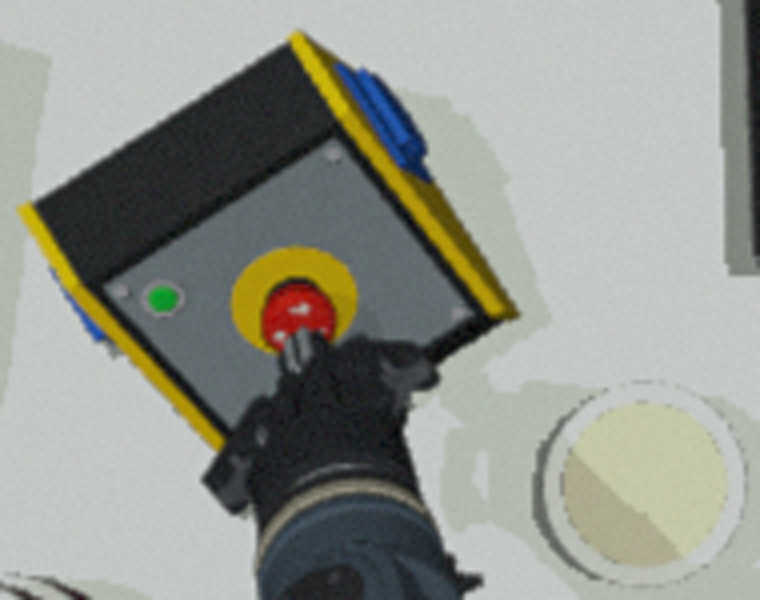

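play_rows(
  moves=[
    {"linear":[0.05,0,0],"angular":[0,0,0]},
    {"linear":[0.05,0,0],"angular":[0,0,0]},
  ],
)

```text
t: 7.22
ee_pos: [0.4415, 0.3557, 0.1245]
tcp_rot: [-0.526, 0.696, -0.121, -0.473]
force: [-0.9, 0.7, -0.5]
opening: 0.0003
```

Run:
```python
from h import *
rep()
```

```text
t 7.22 off along n 0.0246 tooly 0.0007 BY 0.0003 F tool [0.13 0.59 1.04] op 0.0003 rotneed [-0.13  0.02  0.19] j6 0.143
```

play_rows(
  moves=[
    {"linear":[0.05,0,0],"angular":[0,0,0]},
    {"linear":[0.05,0,0],"angular":[0,0,0]},
  ],
)

```text
t: 7.48
ee_pos: [0.4449, 0.3578, 0.1194]
tcp_rot: [-0.526, 0.696, -0.121, -0.473]
force: [-0.5, -0.7, 0.6]
opening: 0.0001
```

Run:
```python
from h import *
rep()
f=cap("wrist");save(f,"w4.png")
```

```text
t 7.47 off along n 0.0181 tooly 0.0007 BY 0.0003 F tool [-0.91  0.26 -0.37] op 0.0001 rotneed [-0.13  0.02  0.19] j6 0.142
```

View pics/w4.png

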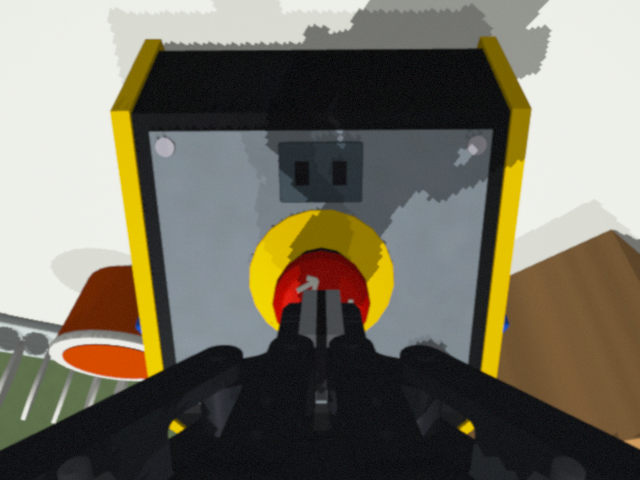

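play_rows(
  moves=[
    {"linear":[0.05,0,0],"angular":[0,0,0]},
  ],
)

```text
t: 7.65
ee_pos: [0.4466, 0.3589, 0.1167]
tcp_rot: [-0.526, 0.696, -0.121, -0.473]
force: [-1.0, -0.0, 0.4]
opening: -0.0006
```

play_rows(
  moves=[
    {"linear":[0.05,0,0],"angular":[0,0,0]},
  ],
)

```text
t: 7.78
ee_pos: [0.4482, 0.3598, 0.1142]
tcp_rot: [-0.526, 0.696, -0.121, -0.473]
force: [-1.8, -0.9, 3.7]
opening: 0.0
```

Run:
```python
from h import *
rep()
```

```text
t 7.78 off along n 0.0117 tooly 0.0008 BY 0.0003 F tool [-4.14 -0.66  0.22] op 0.0 rotneed [-0.13  0.02  0.18] j6 0.14
```

play_rows(
  moves=[
    {"linear":[0.05,0,0],"angular":[0,0,0]},
  ],
)

```text
t: 7.9
ee_pos: [0.4499, 0.3609, 0.1118]
tcp_rot: [-0.526, 0.696, -0.121, -0.473]
force: [-2.9, -1.4, 3.1]
opening: 0.0
```

play_rows(
  moves=[
    {"linear":[0.05,0,0],"angular":[0,0,0]},
  ],
)

```text
t: 8.02
ee_pos: [0.4515, 0.3619, 0.1097]
tcp_rot: [-0.526, 0.696, -0.121, -0.473]
force: [-30.8, -20.4, 40.8]
opening: 0.0001
```

play_rows(
  moves=[
    {"linear":[0.05,0,0],"angular":[0,0,0]},
  ],
)

```text
t: 8.15
ee_pos: [0.4521, 0.3624, 0.1091]
tcp_rot: [-0.527, 0.696, -0.12, -0.473]
force: [-63.4, -42.8, 81.8]
opening: -0.0001
```

Run:
```python
from h import *
rep()
```

```text
t 8.15 off along n 0.0048 tooly 0.0003 BY 0.0004 F tool [-111.55    9.19   -2.35] op -0.0001 rotneed [-0.11  0.06  0.34] j6 0.138
```

play_rows(
  moves=[
    {"linear":[-0.3,0,0],"angular":[0,0,0]},
    {"linear":[-0.5,0,0],"angular":[0,0,0]},
    {"linear":[-0.5,0,0],"angular":[0,0,0]},
    {"linear":[0,0,0],"angular":[0,0,0]},
    {"linear":[0,0,0],"angular":[0,0,0]},
  ],
)

```text
t: 8.78
ee_pos: [0.4105, 0.3363, 0.172]
tcp_rot: [-0.527, 0.696, -0.119, -0.472]
force: [0.0, -0.2, -0.1]
opening: 0.0
```

```bash
python3 - <<'E'
from h import *
rep()
f=cap("wrist");save(f,"w5.png")
E
python3 fit.py
```

```text
t 8.78 off along n 0.0846 tooly 0.0003 BY 0.0004 F tool [ 0.01  0.08 -0.15] op 0.0 rotneed [-0.12  0.08  0.43] j6 0.158
407.09835808527293
n [-0.519  -0.329   0.7889] 37.916328050221175 32.36541281455379 0.0005474464242332309 4322 plane dist of TCP 0.08321822888772418
yellow circle tooly,BY rel TCP [0.0004 0.    ] rel foot [0.0011 0.0004] r 0.0332 res 0.00021
head h [0.0229 0.0249 0.0264] rel TCP along n [-0.0603 -0.0583 -0.0569]
red h23 circle tooly,BY rel TCP [ 0.002 -0.   ] rel foot [0.0027 0.0003] r 0.019 res 0.00044
```

View pics/w5.png

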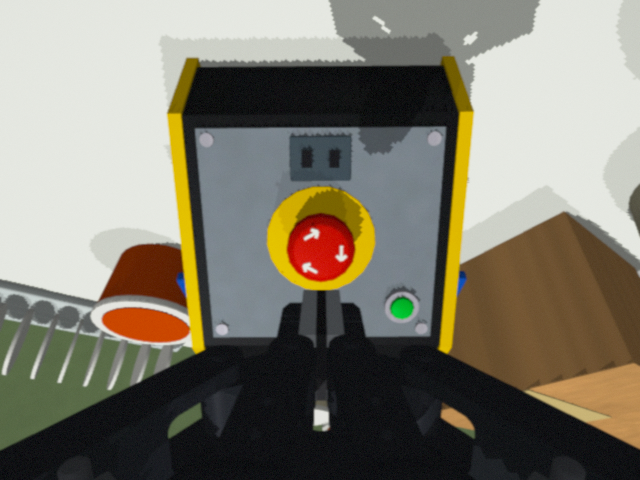

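Run:
```python
from h import *
s=env.get_state();p=np.array(s["ee_pos"])
l=chain([(p+.1*S_N,Rstop()),((.40,.0,.37),down(0,90))])
print(len(l));[print(x) for x in l]
```

```text
8
([-0.83, -0.01, 0.0], [-0.01, 0.0, 0.02])
([-0.83, -0.0, 0.0], [-0.01, 0.0, 0.02])
([-0.48, 0.07, -0.77], [0.65, 0.22, 0.77])
([-0.45, 0.05, -0.79], [0.65, 0.22, 0.77])
([-0.42, 0.03, -0.81], [0.65, 0.22, 0.77])
([-0.39, -0.01, -0.82], [0.65, 0.22, 0.77])
([-0.37, -0.04, -0.83], [0.65, 0.22, 0.77])
([-0.35, -0.08, -0.84], [0.65, 0.22, 0.77])
```

play_rows(
  moves=[
    {"linear":[-0.83,0,0],"angular":[0,0,0]},
    {"linear":[-0.83,0,0],"angular":[0,0,0]},
    {"linear":[-0.48,0.07,-0.77],"angular":[0.65,0.22,0.77]},
    {"linear":[-0.45,0.05,-0.79],"angular":[0.65,0.22,0.77]},
    {"linear":[-0.42,0.03,-0.81],"angular":[0.65,0.22,0.77]},
    {"linear":[-0.39,0,-0.82],"angular":[0.65,0.22,0.77]},
    {"linear":[-0.37,-0.04,-0.83],"angular":[0.65,0.22,0.77]},
    {"linear":[-0.35,-0.08,-0.84],"angular":[0.65,0.22,0.77]},
    {"linear":[0,0,0],"angular":[0,0,0]},
    {"linear":[0,0,0],"angular":[0,0,0]},
  ],
  hand=0.3,
)

```text
t: 10.12
ee_pos: [0.4018, -0.0082, 0.365]
tcp_rot: [0.496, -0.489, 0.512, 0.503]
force: [-0.5, 0.1, 0.0]
opening: 0.0596
```

Run:
```python
from h import *
import pickle
f=cap("wrist");save(f,"w6.png");pickle.dump(f,open("w6.pkl","wb"))
s=env.get_state();print(s["ee_pos"],rot(s["tcp_rot"]).round(3),s["joints"].round(3),s["opening"])
```

```text
[ 0.40159483 -0.0080011   0.36493528] [[-0.029 -0.999  0.015]
 [-0.001  0.015  1.   ]
 [-1.     0.029 -0.001]] [-0.019  0.04   0.131  1.691 -0.002 -0.003] 0.06006044552917369
```

View pics/w6.png

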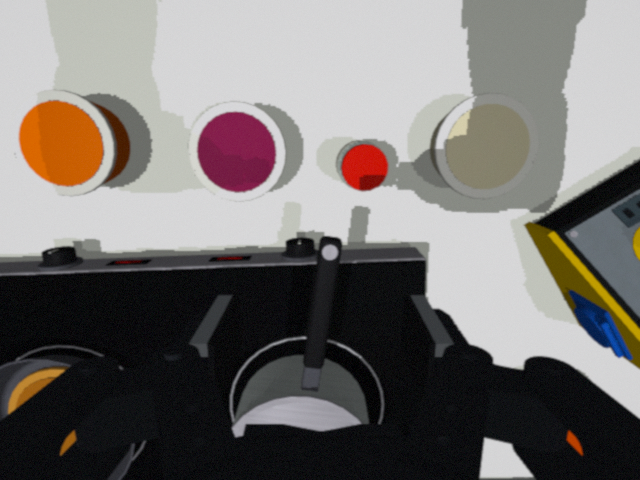

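Run:
```python
from h import *
import pickle
f=pickle.load(open("w6.pkl","rb"))
cv2.imwrite("pics/w6c.png",cv2.resize(f["img"][220:440,200:460,::-1],None,fx=3,fy=2.7,interpolation=cv2.INTER_CUBIC))
t=cap("top");save(t,"t2.png");pickle.dump(t,open("t2.pkl","wb"))
cv2.imwrite("pics/t2c.png",cv2.resize(t["img"][70:280,265:425,::-1],None,fx=4,fy=2.8,interpolation=cv2.INTER_CUBIC))
```

```text
(no output)
```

View pics/w6c.png

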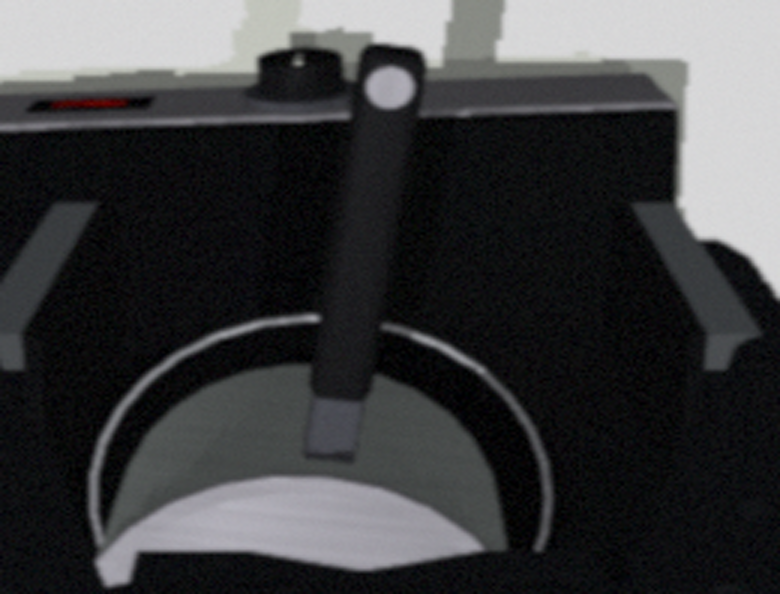

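View pics/t2c.png

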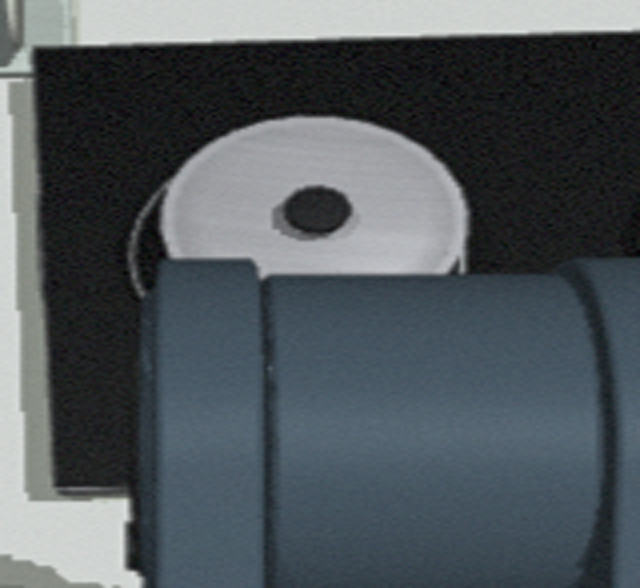

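Run:
```python
from h import *
import pickle
f=pickle.load(open("w6.pkl","rb"));W=cloud(f)
def hit(f,u,v,z):
    K=np.array(f["intrinsics"]);d=f["T"][:3,:3]@np.linalg.solve(K,[u,v,1.]);o=f["T"][:3,3];t=(z-o[2])/d[2];return (o+t*d)
px=lambda x,y:(200+x/3-.3,220+y/2.7-.3)
def circ(P):
    A=np.c_[2*P[:,:2],np.ones(len(P))];s=np.linalg.lstsq(A,(P[:,:2]**2).sum(1),rcond=None)[0];return s[:2].round(4),np.sqrt(s[2]+s[0]**2+s[1]**2).round(4)
ring=np.array([hit(f,*px(*q),.075) for q in[(93,480),(150,375),(220,335),(310,318),(400,327),(480,368),(530,430),(548,490)]])
print("ring wrist",circ(ring))
e=[hit(f,*px(*q),.075) for q in[(0,128),(350,116),(675,107)]];print("front edge",np.round(e,4),"hob yaw deg",np.degrees(np.arctan2(-(e[0]-e[2])[0],(e[2]-e[0])[1])))
for y,a,b in((130,352,417),(200,343,405),(370,316,373)):
    A,B=hit(f,*px(a,y),.153),hit(f,*px(b,y),.153);print("handle",A.round(4),B.round(4),((A+B)/2).round(4),np.linalg.norm(A-B))
u,v=map(int,px(370,250));
for q in[(388,60),(388,80),(370,200),(350,350)]:
    u,v=map(lambda t:int(round(t)),px(*q));print(q,W[v,u].round(4))
t=pickle.load(open("top0.pkl","rb"));im=t["img"].astype(int)
for lab,q,z in(("ring top",[(98,260),(105,300),(130,340),(165,360),(210,369),(260,355),(300,315),(315,275)],.075),("lid",[(118,230),(125,190),(150,155),(190,138),(217,134),(260,140),(300,175),(317,225),(310,265),(290,300),(250,323),(215,328),(170,318),(135,285)],.167)):
    P=np.array([hit(t,260+a/2.6-.3,60+b/2.6-.3,z) for a,b in q]);print(lab,circ(P))
for lab,q,z in(("tip",(180,522),.145),("knob",(219,221),.199),("h",(201,345),.153),("FL",(49,478),.075),("FR",(719,449),.075),("BL",(36,70),.075),("BR",(680,46),.075)):
    print(lab,hit(t,260+q[0]/2.6-.3,60+q[1]/2.6-.3,z).round(4))
P=np.array([hit(t,260+a/2.6-.3,60+b/2.6-.3,.117) for a,b in[(442,240),(455,180),(500,140),(545,131),(610,145),(655,190),(668,245),(650,300),(600,340),(550,353),(490,335)]]);print("fry rim",circ(P))
```

```text
ring wrist (array([ 0.6669, -0.0324]), np.float64(0.0966))
front edge [[ 0.4792 -0.152   0.075 ]
 [ 0.476  -0.016   0.075 ]
 [ 0.474   0.1094  0.075 ]] hob yaw deg -1.135533151130979
handle [ 0.4572 -0.014   0.153 ] [0.4575 0.0069 0.153 ] [ 0.4574 -0.0036  0.153 ] 0.02086826480596201
handle [ 0.4838 -0.0175  0.153 ] [0.4841 0.0028 0.153 ] [ 0.4839 -0.0073  0.153 ] 0.020233193934237798
handle [ 0.552  -0.0281  0.153 ] [ 0.5523 -0.0087  0.153 ] [ 0.5522 -0.0184  0.153 ] 0.019377399900444042
(388, 60) [ 0.432  -0.0022  0.1519]
(388, 80) [ 0.4389 -0.0022  0.1519]
(370, 200) [ 0.4838 -0.0087  0.1538]
(350, 350) [ 0.5431 -0.0167  0.1537]
ring top (array([ 0.6716, -0.0297]), np.float64(0.0974))
lid (array([ 0.6746, -0.0343]), np.float64(0.0833))
tip [0.4346 0.0019 0.145 ]
knob [ 0.6724 -0.0337  0.199 ]
h [ 0.5804 -0.0189  0.153 ]
FL [0.48   0.1135 0.075 ]
FR [ 0.4932 -0.4789  0.075 ]
BL [0.854  0.1206 0.075 ]
BR [ 0.8667 -0.4713  0.075 ]
fry rim (array([ 0.6747, -0.3296]), np.float64(0.0993))
```

```bash
python3 - <<'E'
from h import *
import pickle
f=pickle.load(open("w6.pkl","rb"));K=np.array(f["intrinsics"]);he=np.array(f["hand_eye"]);z=f["z_map"]
def tool(u,v):
    d=z[v,u];return (he@np.r_[(u-K[0,2])/K[0,0]*d,(v-K[1,2])/K[1,1]*d,d,1])[:3].round(4)
for u,v in((222,298),(225,300),(215,315),(205,335),(418,298),(422,302),(430,320)): print((u,v),tool(u,v))
E
cat >> h.py <<'E'
AX=np.array([.671,-.037])
def hpose(world_deg,z,r=.17):
    """tool down, jaws across handle; handle pointing world_deg from the pan axis"""
    a=np.radians(world_deg);h=np.array([np.cos(a),np.sin(a),0])
    x=np.array([0,0,-1.]);y=h; zz=np.cross(x,y)
    return np.r_[AX+r*h[:2],z],np.stack([x,y,zz],1)
E
python3 - <<'E'
from h import *
p,M=hpose(171.1,.2);print(p,M.round(2))
l=chain([(p,M)],vl=.04);print(len(l));[print(x) for x in l]
E
```

```text
(222, 298) [-0.0295  0.0125 -0.035 ]
(225, 300) [-0.0318  0.0128 -0.0334]
(215, 315) [-0.0428  0.0126 -0.034 ]
(205, 335) [-0.0561  0.0128 -0.0335]
(418, 298) [-0.0284  0.0119  0.0333]
(422, 302) [-0.033   0.0125  0.0336]
(430, 320) [-0.0453  0.0121  0.0331]
[ 0.50304682 -0.01069923  0.2       ] [[ 0.   -0.99  0.15]
 [ 0.    0.15  0.99]
 [-1.    0.    0.  ]]
5
([0.54, -0.36, -0.0], [0.2, -0.0, -0.04])
([0.54, -0.35, 0.0], [0.2, -0.0, -0.04])
([0.55, -0.35, 0.01], [0.2, -0.0, -0.04])
([0.55, -0.35, 0.02], [0.2, -0.0, -0.04])
([0.55, -0.34, 0.03], [0.2, -0.0, -0.04])
```

play_rows(
  moves=[
    {"linear":[0.54,-0.36,0],"angular":[0.2,0,-0.04]},
    {"linear":[0.54,-0.35,0],"angular":[0.2,0,-0.04]},
    {"linear":[0.55,-0.35,0.01],"angular":[0.2,0,-0.04]},
    {"linear":[0.55,-0.35,0.02],"angular":[0.2,0,-0.04]},
    {"linear":[0.55,-0.34,0.03],"angular":[0.2,0,-0.04]},
    {"linear":[0,0,0],"angular":[0,0,0]},
  ],
)

```text
t: 10.98
ee_pos: [0.5027, -0.0038, 0.1975]
tcp_rot: [0.537, -0.465, 0.533, 0.46]
force: [-0.0, 0.1, -0.3]
opening: 0.0601
```

Run:
```python
from h import *
p,M=hpose(171.1,.1105)
l=chain([(p,M)],vl=.025);print(len(l));[print(x) for x in l]
f=cap("wrist");save(f,"w7.png")
```

```text
4
([0.36, -0.0, -0.03], [0.02, -0.0, 0.02])
([0.36, -0.0, -0.03], [0.02, -0.0, 0.02])
([0.36, -0.0, -0.03], [0.02, -0.0, 0.02])
([0.36, -0.0, -0.03], [0.02, -0.0, 0.02])
```

View pics/w7.png

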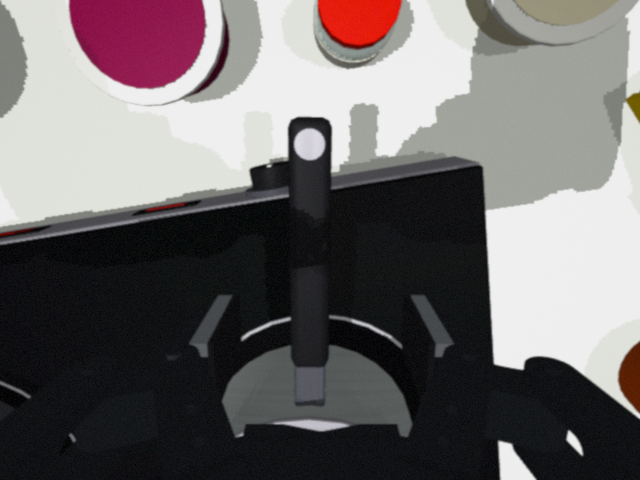

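play_rows(
  moves=[
    {"linear":[0.36,0,-0.03],"angular":[0.02,0,0.02]},
    {"linear":[0.36,0,-0.03],"angular":[0.02,0,0.02]},
    {"linear":[0.36,0,-0.03],"angular":[0.02,0,0.02]},
    {"linear":[0.3,0,-0.03],"angular":[0,0,0]},
    {"linear":[0,0,0],"angular":[0,0,0]},
  ],
)

```text
t: 11.65
ee_pos: [0.5022, -0.0079, 0.1239]
tcp_rot: [0.539, -0.466, 0.53, 0.459]
force: [0.4, 0.5, 0.7]
opening: 0.0598
```

Run:
```python
from h import *
p,M=hpose(171.1,.1105)
s=env.get_state();print(s["force"].round(2),s["opening"])
l=chain([(p,M)],vl=.025);print(len(l));[print(x) for x in l]
f=cap("wrist");save(f,"w8.png")
```

```text
[0.42 0.53 0.67] 0.05982798268913193
1
([0.22, -0.02, -0.05], [0.08, 0.01, 0.11])
```

View pics/w8.png

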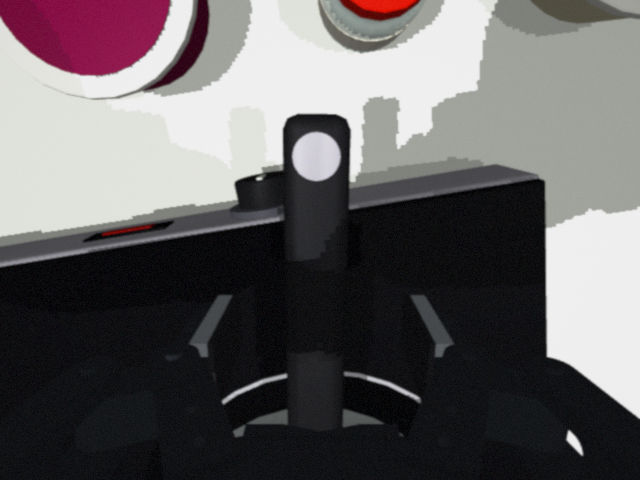

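play_rows(
  moves=[
    {"linear":[0.15,-0.01,-0.04],"angular":[0.05,0,0.05]},
    {"linear":[0.07,-0.01,-0.01],"angular":[0.03,0,0.05]},
    {"linear":[0,0,0],"angular":[0,0,0]},
  ],
)

```text
t: 12.08
ee_pos: [0.5052, -0.0108, 0.1137]
tcp_rot: [0.539, -0.461, 0.535, 0.459]
force: [0.5, -0.3, 0.6]
opening: 0.0595
```

play_rows(
  moves=[
    {"linear":[0,0,0],"angular":[0,0,0]},
    {"linear":[0,0,0],"angular":[0,0,0]},
    {"linear":[0,0,0],"angular":[0,0,0]},
    {"linear":[0,0,0],"angular":[0,0,0]},
  ],
  hand=1,
  force=20,
)

```text
t: 12.58
ee_pos: [0.5053, -0.0108, 0.1139]
tcp_rot: [0.539, -0.461, 0.535, 0.459]
force: [0.4, 0.6, -0.9]
opening: 0.0211
```

Run:
```python
from h import *
s=env.get_state();print(s["force"].round(2),s["torque"].round(2),s["opening"],s["ee_pos"])
l=chain([hpose(171.1,s["ee_pos"][2])],vl=.025);print(l)
f=cap("wrist");save(f,"w9.png")
```

```text
[ 0.36  0.61 -0.94] [-0.02 -0.06  0.11] 0.021131591720322054 [ 0.505349   -0.01080905  0.11390344]
[([-0.0, 0.04, -0.0], [0.01, 0.02, 0.04])]
```

View pics/w9.png

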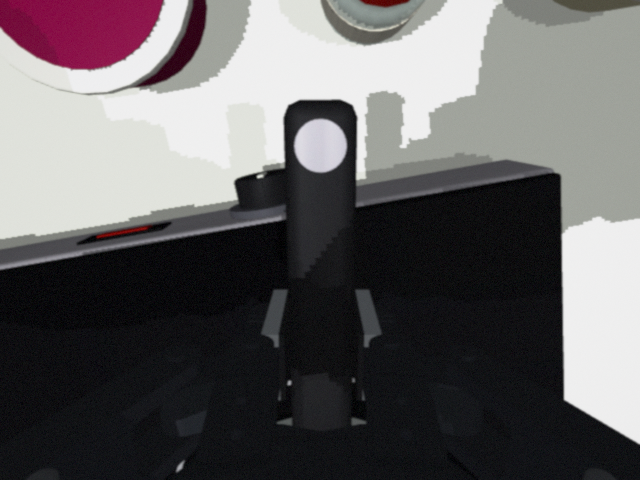

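play_rows(
  moves=[
    {"linear":[0,-0.004,-0.146],"angular":[-0.375,0,0]},
    {"linear":[0,-0.004,-0.146],"angular":[-0.375,0,0]},
    {"linear":[0,-0.004,-0.146],"angular":[-0.375,0,0]},
    {"linear":[0,-0.004,-0.146],"angular":[-0.375,0,0]},
  ],
)

```text
t: 13.12
ee_pos: [0.5037, -0.0463, 0.1139]
tcp_rot: [-0.487, 0.516, -0.482, -0.514]
force: [-0.2, 0.2, -0.2]
opening: 0.0214
```

```bash
cat >> h.py <<'E'
def hrep():
    s=env.get_state();M=rot(s["tcp_rot"]);p=np.array(s["ee_pos"])
    h=M[:,1];ang=np.degrees(np.arctan2(h[1],h[0]))%360
    d=p[:2]-AX;print("t",round(s["t"],2),"hand dir",ang.round(2),"pos dir",(np.degrees(np.arctan2(d[1],d[0]))%360).round(2),"r",np.hypot(*d).round(4),"z",p[2].round(4),"F",s["force"].round(1),"T",s["torque"].round(2),"op",s["opening"].round(4),"tilt",np.degrees(np.arccos(-M[2,0])).round(2), "implied axis",(p[:2]-.168*h[:2]/np.hypot(*h[:2])).round(4),"j",s["joints"].round(2))
E
python3 - <<'E'
from h import *
hrep()
E
```

```text
Traceback (most recent call last):
  File "h.py", line 67, in hrep
    d=p[:2]-AX;print("t",round(s["t"],2),"hand dir",ang.round(2),"pos dir",(np.degrees(np.arctan2(d[1],d[0]))%360).round(2),"r",np.hypot(*d).round(4),"z",p[2].round(4),"F",s["force"].round(1),"T",s["torque"].round(2),"op",s["opening"].round(4),"tilt",np.degrees(np.arccos(-M[2,0])).round(2), "implied axis",(p[:2]-.168*h[:2]/np.hypot(*h[:2])).round(4),"j",s["joints"].round(2))
                                                                                                                                                                                                                              ^^^^^^^^^^^^^^^^^^
AttributeError: 'float' object has no attribute 'round'
```

```bash
sed -i 's/s\["opening"\].round(4)/round(s["opening"],4)/' h.py
python3 - <<'E'
from h import *
hrep()
f=cap("wrist");save(f,"w10.png")
E
```

```text
t 13.12 hand dir 183.49 pos dir 183.17 r 0.1675 z 0.1139 F [-0.2  0.2 -0.2] T [ 0.01 -0.   -0.24] op 0.0214 tilt 0.41 implied axis [ 0.6714 -0.036 ] j [-0.09  0.26 -0.25  1.05  0.   -0.15]
```

View pics/w10.png

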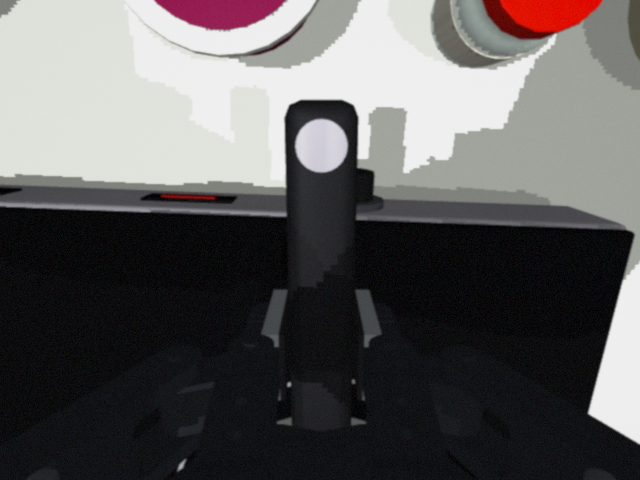

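play_rows(
  moves=[
    {"linear":[0,-0.004,-0.146],"angular":[-0.375,0,0]},
    {"linear":[0,-0.004,-0.146],"angular":[-0.375,0,0]},
    {"linear":[0,-0.004,-0.146],"angular":[-0.375,0,0]},
    {"linear":[0,-0.004,-0.146],"angular":[-0.375,0,0]},
    {"linear":[0,-0.004,-0.146],"angular":[-0.375,0,0]},
    {"linear":[0,-0.004,-0.146],"angular":[-0.375,0,0]},
    {"linear":[0,-0.004,-0.146],"angular":[-0.375,0,0]},
    {"linear":[0,-0.004,-0.146],"angular":[-0.375,0,0]},
  ],
)

```text
t: 14.18
ee_pos: [0.5229, -0.1144, 0.1139]
tcp_rot: [-0.367, 0.607, -0.363, -0.604]
force: [0.4, -0.0, 1.0]
opening: 0.0215
```

Run:
```python
from h import *
hrep()
```

```text
t 14.18 hand dir 207.82 pos dir 207.6 r 0.1671 z 0.1139 F [ 0.4 -0.   1. ] T [ 0.25  0.04 -0.17] op 0.0215 tilt 0.43 implied axis [ 0.6715 -0.036 ] j [-0.22  0.3  -0.19  1.08  0.   -0.7 ]
```

play_rows(
  moves=[
    {"linear":[0,-0.004,-0.146],"angular":[-0.375,0,0]},
    {"linear":[0,-0.004,-0.146],"angular":[-0.375,0,0]},
    {"linear":[0,-0.004,-0.146],"angular":[-0.375,0,0]},
    {"linear":[0,-0.004,-0.146],"angular":[-0.375,0,0]},
    {"linear":[0,-0.004,-0.146],"angular":[-0.375,0,0]},
    {"linear":[0,-0.004,-0.146],"angular":[-0.375,0,0]},
    {"linear":[0,-0.004,-0.146],"angular":[-0.375,0,0]},
    {"linear":[0,-0.004,-0.146],"angular":[-0.375,0,0]},
    {"linear":[0,0,0],"angular":[0,0,0]},
  ],
)

```text
t: 15.3
ee_pos: [0.5681, -0.167, 0.1139]
tcp_rot: [-0.232, 0.669, -0.227, -0.668]
force: [-0.9, -1.0, 2.0]
opening: 0.0219
```

Run:
```python
from h import *
hrep()
```

```text
t 15.3 hand dir 232.08 pos dir 231.62 r 0.1658 z 0.1139 F [-0.9 -1.   2. ] T [-0.16  0.22  0.17] op 0.0219 tilt 0.45 implied axis [ 0.6713 -0.0345] j [-0.29  0.4  -0.04  1.13  0.01 -1.2 ]
```

play_rows(
  moves=[
    {"linear":[0,0,0],"angular":[0,0,0]},
    {"linear":[0,0,0],"angular":[0,0,0]},
    {"linear":[0,0,0],"angular":[0,0,0]},
    {"linear":[0,0,0],"angular":[0,0,0]},
    {"linear":[-0.2,0,0],"angular":[0,0,0]},
    {"linear":[-0.5,0,0],"angular":[0,0,0]},
    {"linear":[-0.9,0,0],"angular":[0,0,0]},
    {"linear":[-0.9,0,0],"angular":[0,0,0]},
    {"linear":[-0.9,0,0],"angular":[0,0,0]},
  ],
  hand=0.3,
)

```text
t: 16.42
ee_pos: [0.5645, -0.167, 0.3229]
tcp_rot: [0.234, -0.667, 0.228, 0.67]
force: [1.3, -0.0, -0.2]
opening: 0.06
```

Run:
```python
from h import *
hrep()
l=chain([((.40,-.05,.36),down(0)),((.34,.2,.36),down(25,75)),(S_FOOT+.12*S_N,Rstop(-20))])
print(len(l));[print(x) for x in l]
f=cap("wrist");save(f,"w11.png")
```

```text
t 16.43 hand dir 231.87 pos dir 230.66 r 0.1681 z 0.3229 F [ 1.3 -0.  -0.2] T [-0.05  0.01  0.04] op 0.06 tilt 0.49 implied axis [ 0.6682 -0.0348] j [-0.29  0.35  0.42  1.65  0.01 -1.2 ]
16
([-0.09, 0.02, 0.48], [0.93, 0.01, 0.0])
([-0.09, 0.08, 0.47], [0.93, 0.01, 0.0])
([-0.09, 0.14, 0.46], [0.93, 0.01, 0.0])
([-0.09, 0.2, 0.44], [0.93, 0.01, 0.0])
([-0.09, 0.26, 0.41], [0.93, 0.01, 0.0])
([-0.09, 0.31, 0.37], [0.93, 0.01, 0.0])
([-0.09, 0.35, 0.33], [0.93, 0.01, 0.0])
([-0.0, 0.2, 0.83], [-0.62, -0.08, -0.37])
([0.0, 0.13, 0.85], [-0.62, -0.08, -0.37])
([0.01, 0.05, 0.86], [-0.62, -0.08, -0.37])
([0.02, -0.02, 0.86], [-0.62, -0.08, -0.37])
([0.03, -0.09, 0.85], [-0.62, -0.08, -0.37])
([0.75, -0.23, 0.38], [-0.82, 0.03, -0.73])
([0.77, -0.19, 0.36], [-0.82, 0.03, -0.73])
([0.79, -0.15, 0.34], [-0.82, 0.03, -0.73])
([0.8, -0.11, 0.33], [-0.82, 0.03, -0.73])
```

View pics/w11.png

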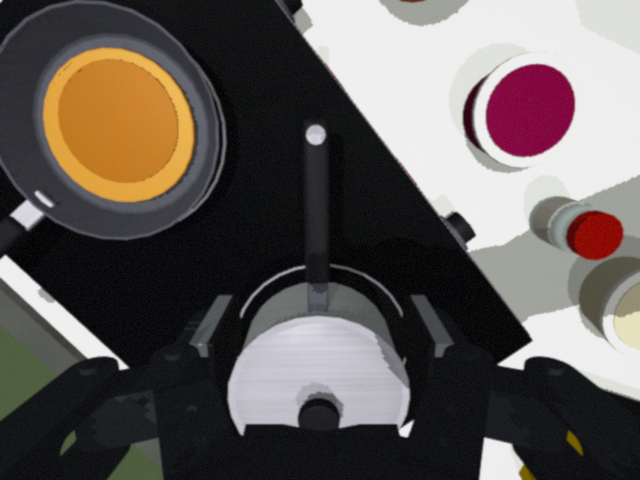

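play_rows(
  moves=[
    {"linear":[-0.09,0.02,0.48],"angular":[0.93,0,0]},
    {"linear":[-0.09,0.08,0.47],"angular":[0.93,0,0]},
    {"linear":[-0.09,0.14,0.46],"angular":[0.93,0,0]},
    {"linear":[-0.09,0.2,0.44],"angular":[0.93,0,0]},
    {"linear":[-0.09,0.26,0.41],"angular":[0.93,0,0]},
    {"linear":[-0.09,0.31,0.37],"angular":[0.93,0,0]},
    {"linear":[-0.09,0.35,0.33],"angular":[0.93,0,0]},
    {"linear":[0,0.2,0.83],"angular":[-0.62,-0.08,-0.37]},
    {"linear":[0,0.13,0.85],"angular":[-0.62,-0.08,-0.37]},
    {"linear":[0.01,0.05,0.86],"angular":[-0.62,-0.08,-0.37]},
    {"linear":[0.02,-0.02,0.86],"angular":[-0.62,-0.08,-0.37]},
    {"linear":[0.03,-0.09,0.85],"angular":[-0.62,-0.08,-0.37]},
  ],
)

```text
t: 17.98
ee_pos: [0.3445, 0.2123, 0.3798]
tcp_rot: [-0.471, 0.643, -0.299, -0.525]
force: [1.8, -0.4, 0.2]
opening: 0.0598
```

Run:
```python
from h import *
l=chain([(S_FOOT+.12*S_N,Rstop(-20))],vl=.045)
print(len(l));[print(x) for x in l]
t=cap("top");save(t,"t3.png")
```

```text
5
([0.66, -0.11, 0.28], [-0.69, -0.02, -0.54])
([0.67, -0.08, 0.27], [-0.69, -0.02, -0.54])
([0.67, -0.06, 0.26], [-0.69, -0.02, -0.54])
([0.68, -0.03, 0.26], [-0.69, -0.02, -0.54])
([0.68, -0.01, 0.25], [-0.69, -0.02, -0.54])
```

View pics/t3.png

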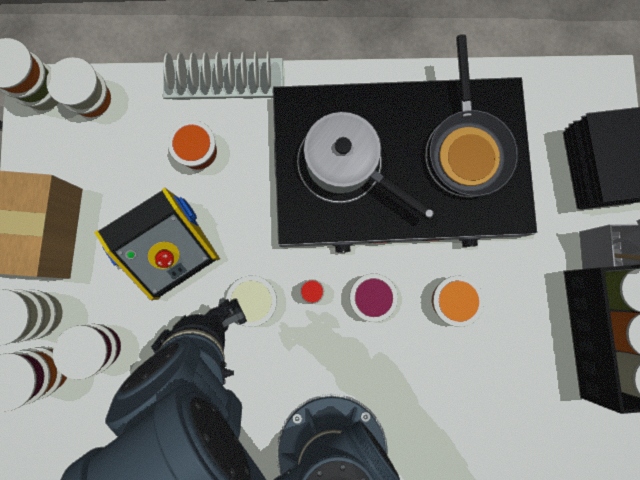

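play_rows(
  moves=[
    {"linear":[0.66,-0.11,0.28],"angular":[-0.69,0,-0.54]},
    {"linear":[0.67,-0.08,0.27],"angular":[-0.69,0,-0.54]},
    {"linear":[0.67,-0.06,0.26],"angular":[-0.69,0,-0.54]},
    {"linear":[0.68,-0.03,0.26],"angular":[-0.69,0,-0.54]},
    {"linear":[0.5,-0.01,0.25],"angular":[-0.69,0,-0.54]},
    {"linear":[0,0,0],"angular":[0,0,0]},
  ],
)

```text
t: 18.77
ee_pos: [0.3842, 0.332, 0.2103]
tcp_rot: [-0.39, 0.784, -0.023, -0.482]
force: [-0.4, -0.1, -0.7]
opening: 0.0597
```

Run:
```python
from h import *
rep()
l=chain([(S_FOOT+.06*S_N+.001*Rstop()[:,1],Rstop(-20))],vl=.02)
print(len(l));[print(x) for x in l]
t=cap("top");f=cap("wrist");save(f,"w12.png")
def hit(f,u,v,z):
    K=np.array(f["intrinsics"]);d=f["T"][:3,:3]@np.linalg.solve(K,[u,v,1.]);o=f["T"][:3,3];q=(z-o[2])/d[2];return (o+q*d)
tip=hit(t,432.5,215,.145);c=hit(t,342,146,.199)
a=np.radians(1.13);X=np.array([np.cos(a),np.sin(a)]);Y=np.array([-X[1],X[0]]);C=np.array([.6735,-.180])
print("tip",tip,"hob",(tip[:2]-C)@X,(tip[:2]-C)@Y,"fry dist",np.hypot(*(tip[:2]-[.6747,-.3296])),"pan axis",c, "vs ring", (c[:2]-C)@X,(c[:2]-C)@Y-.15)
```

```text
t 18.77 off along n 0.1299 tooly -0.004 BY 0.0109 F tool [0.28 0.65 0.35] op 0.0597 rotneed [21.58 -0.06  1.27] j6 -0.183
4
([0.29, 0.04, -0.03], [0.05, -0.01, 0.04])
([0.29, 0.04, -0.03], [0.05, -0.01, 0.04])
([0.29, 0.04, -0.03], [0.05, -0.01, 0.04])
([0.29, 0.04, -0.03], [0.05, -0.01, 0.04])
tip [ 0.5281243  -0.22480691  0.145     ] hob -0.14623106298313926 -0.04193124718379096 fry dist 0.18018331893950498 pan axis [ 0.66965755 -0.02956735  0.199     ] vs ring -0.0008750321792716635 0.0004791758203070706
```

View pics/w12.png

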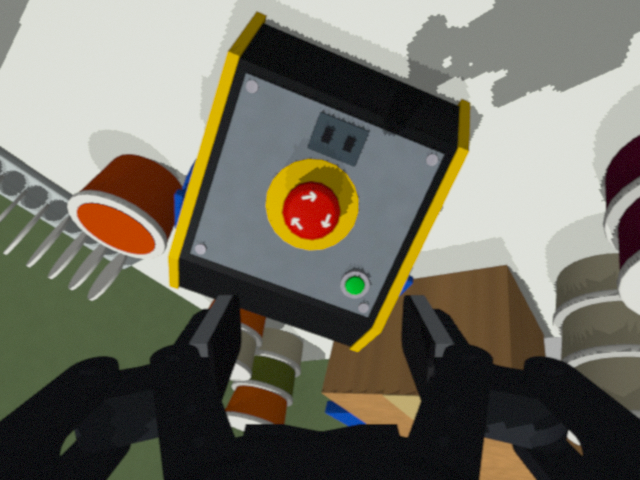

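play_rows(
  moves=[
    {"linear":[0.29,0.04,-0.03],"angular":[0.05,0,0.04]},
    {"linear":[0.29,0.04,-0.03],"angular":[0.05,0,0.04]},
    {"linear":[0.29,0.04,-0.03],"angular":[0.05,0,0.04]},
    {"linear":[0.29,0.04,-0.03],"angular":[0.05,0,0.04]},
    {"linear":[0,0,0],"angular":[0,0,0]},
  ],
)

```text
t: 19.5
ee_pos: [0.4342, 0.3505, 0.1711]
tcp_rot: [-0.406, 0.776, -0.038, -0.48]
force: [-0.3, -0.1, 1.1]
opening: 0.0595
```

Run:
```python
from h import *
rep()
l=chain([(S_FOOT+.02*S_N+.001*Rstop()[:,1],Rstop(-20))],vl=.015)
print(len(l));[print(x) for x in l]
f=cap("wrist");save(f,"w13.png")
```

```text
t 19.5 off along n 0.0669 tooly -0.0209 BY -0.0001 F tool [-1.09 -0.45 -0.06] op 0.0595 rotneed [18.94 -0.5   1.  ] j6 -0.183
4
([0.19, 0.09, 0.03], [-0.03, -0.02, 0.03])
([0.19, 0.09, 0.03], [-0.03, -0.02, 0.03])
([0.19, 0.09, 0.03], [-0.03, -0.02, 0.03])
([0.19, 0.09, 0.03], [-0.03, -0.02, 0.03])
```

View pics/w13.png

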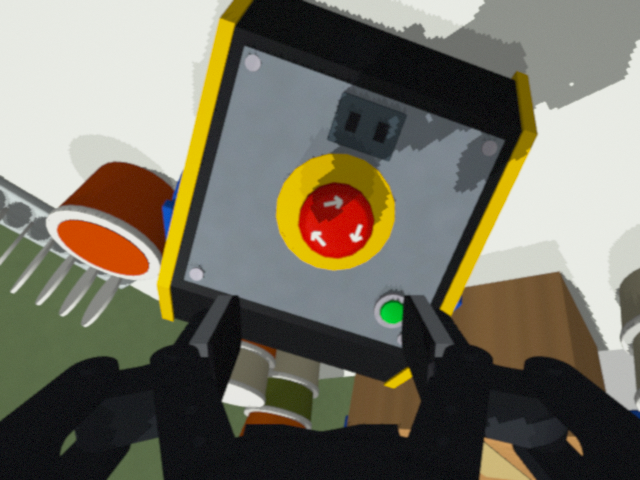

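play_rows(
  moves=[
    {"linear":[0,0.1,0.03],"angular":[0,0,0.03]},
    {"linear":[0,0.1,0.03],"angular":[0,0,0.03]},
    {"linear":[0,0.1,0.03],"angular":[0,0,0.03]},
    {"linear":[0,0.03,0.03],"angular":[0,0,0.03]},
    {"linear":[0,0,0],"angular":[0,0,0]},
  ],
)

```text
t: 20.18
ee_pos: [0.4192, 0.3421, 0.161]
tcp_rot: [-0.404, 0.776, -0.044, -0.482]
force: [0.5, 1.1, 0.3]
opening: 0.0597
```

Run:
```python
from h import *
rep()
l=chain([(S_FOOT+.025*S_N+.001*Rstop()[:,1],Rstop(-20))],vl=.01)
print(len(l));[print(x) for x in l]
```

```text
t 20.18 off along n 0.0695 tooly -0.0012 BY 0.0007 F tool [ 0.42 -1.16  0.29] op 0.0597 rotneed [18.87 -0.66  0.25] j6 -0.168
5
([0.15, 0.01, 0.0], [-0.03, -0.02, 0.0])
([0.15, 0.01, 0.0], [-0.03, -0.02, 0.0])
([0.15, 0.01, 0.0], [-0.03, -0.02, 0.0])
([0.15, 0.01, 0.0], [-0.03, -0.02, 0.0])
([0.15, 0.01, 0.0], [-0.03, -0.02, 0.0])
```

play_rows(
  moves=[
    {"linear":[0.13,0.01,0],"angular":[0,-0.02,0]},
    {"linear":[0.13,0.01,0],"angular":[0,-0.02,0]},
    {"linear":[0.13,0.01,0],"angular":[0,-0.02,0]},
    {"linear":[0.13,0.01,0],"angular":[0,-0.02,0]},
    {"linear":[0.13,0.01,0],"angular":[0,-0.02,0]},
    {"linear":[0,0,0],"angular":[0,0,0]},
  ],
)

```text
t: 20.92
ee_pos: [0.44, 0.3537, 0.1256]
tcp_rot: [-0.404, 0.772, -0.041, -0.489]
force: [-0.1, 0.6, -0.2]
opening: 0.0599
```

Run:
```python
from h import *
rep()
l=chain([(S_FOOT+-.0145*S_N+.001*Rstop()[:,1],Rstop(-20))],vl=.01)
print(len(l));[print(x) for x in l[:1]]
f=cap("wrist");save(f,"w14.png")
```

```text
t 20.93 off along n 0.027 tooly 0.0019 BY -0.0006 F tool [ 0.28 -0.29  0.51] op 0.0599 rotneed [18.88  0.19  0.05] j6 -0.191
5
([0.14, -0.0, 0.0], [-0.03, 0.0, 0.0])
```

View pics/w14.png

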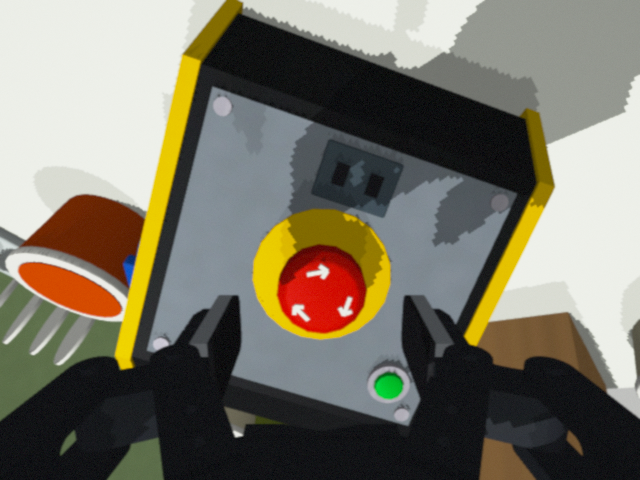

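Run:
```python
from h import *
f=cap("wrist");K=np.array(f["intrinsics"]);he=np.array(f["hand_eye"]);z=f["z_map"]
def tool(u,v):
    d=z[v,u];return (he@np.r_[(u-K[0,2])/K[0,0]*d,(v-K[1,2])/K[1,1]*d,d,1])[:3].round(4)
for q in((388,385),(322,285),(355,178),(372,185)): print(q,tool(*q))
```

```text
(388, 385) [ 0.0199 -0.0582  0.0349]
(322, 285) [0.0015 0.0041 0.001 ]
(355, 178) [0.0237 0.047  0.0159]
(372, 185) [0.0225 0.044  0.0235]
```

play_rows(
  moves=[
    {"linear":[0.14,0,0],"angular":[0,0,0]},
    {"linear":[0.14,0,0],"angular":[0,0,0]},
    {"linear":[0.1,0,0],"angular":[0,0,0]},
  ],
)

```text
t: 21.4
ee_pos: [0.4527, 0.3621, 0.1083]
tcp_rot: [-0.404, 0.773, -0.04, -0.488]
force: [0.0, 0.3, 0.3]
opening: 0.0601
```

Run:
```python
from h import *
rep()
```

```text
t 21.4 off along n 0.004 tooly 0.0005 BY -0.0002 F tool [-0.09 -0.34  0.1 ] op 0.0601 rotneed [18.88  0.19  0.22] j6 -0.197
```

play_rows(
  moves=[
    {"linear":[0.1,0.01,0],"angular":[0,0,0]},
    {"linear":[0.1,0,0],"angular":[0,0,0]},
    {"linear":[0.08,0,0],"angular":[0,0,0]},
  ],
)

```text
t: 21.78
ee_pos: [0.4618, 0.3677, 0.0934]
tcp_rot: [-0.404, 0.773, -0.04, -0.488]
force: [0.7, 0.5, -0.1]
opening: 0.0594
```

Run:
```python
from h import *
rep()
f=cap("wrist");save(f,"w15.png")
```

```text
t 21.77 off along n -0.0143 tooly 0.0014 BY -0.0003 F tool [ 0.6  -0.54 -0.14] op 0.0594 rotneed [18.88  0.2   0.18] j6 -0.2
```

View pics/w15.png

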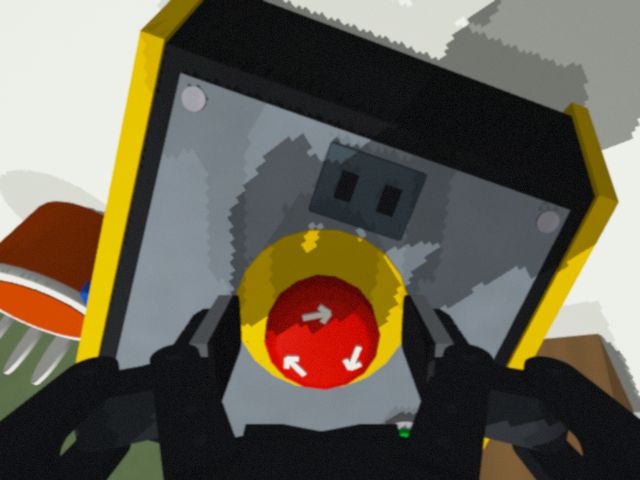

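play_rows(
  moves=[
    {"linear":[0,0,0],"angular":[0,0,0]},
    {"linear":[0,0,0],"angular":[0,0,0]},
    {"linear":[0,0,0],"angular":[0,0,0]},
  ],
  hand=1,
  force=25,
)

```text
t: 22.2
ee_pos: [0.4616, 0.3677, 0.093]
tcp_rot: [-0.404, 0.773, -0.04, -0.488]
force: [-0.1, -0.6, -1.0]
opening: 0.0383
```

Run:
```python
from h import *
rep()
f=cap("wrist");save(f,"w16.png")
```

```text
t 22.2 off along n -0.0146 tooly 0.0017 BY -0.0002 F tool [ 0.5   1.06 -0.13] op 0.0383 rotneed [18.89  0.21  0.14] j6 -0.2
```

View pics/w16.png

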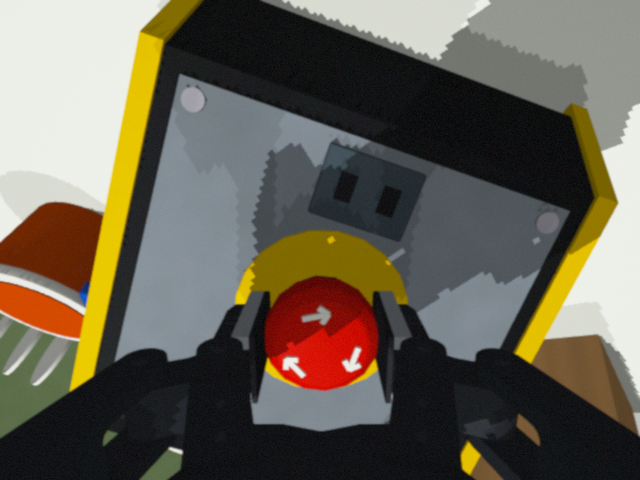

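play_rows(
  moves=[
    {"linear":[0,0,0],"angular":[0.6,0,0]},
    {"linear":[0,0,0],"angular":[0.6,0,0]},
    {"linear":[0,0,0],"angular":[0.6,0,0]},
    {"linear":[0,0,0],"angular":[0.6,0,0]},
  ],
)

```text
t: 22.75
ee_pos: [0.461, 0.368, 0.0932]
tcp_rot: [-0.531, 0.691, -0.123, -0.475]
force: [-1.8, 0.3, -0.5]
opening: 0.0383
```

Run:
```python
from h import *
rep();print(env.get_state()["torque"].round(3))
f=cap("wrist");save(f,"w17.png")
```

```text
t 22.75 off along n -0.0143 tooly 0.0018 BY 0.0004 F tool [-0.41  1.42  1.18] op 0.0383 rotneed [-0.86  0.32  0.1 ] j6 0.145
[-0.219  0.626  0.159]
```

View pics/w17.png

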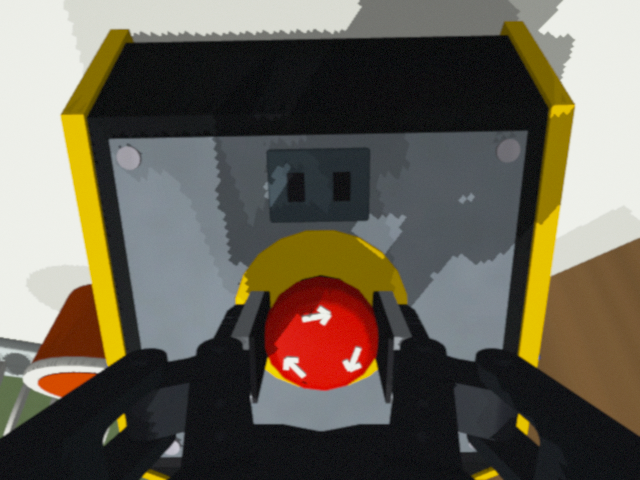

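play_rows(
  moves=[
    {"linear":[0,0,0],"angular":[0.6,0,0]},
    {"linear":[0,0,0],"angular":[0.6,0,0]},
    {"linear":[0,0,0],"angular":[0.6,0,0]},
    {"linear":[0,0,0],"angular":[0.6,0,0]},
  ],
)

```text
t: 23.3
ee_pos: [0.4603, 0.3684, 0.0938]
tcp_rot: [0.641, -0.59, 0.202, 0.447]
force: [-2.8, -0.3, 1.6]
opening: 0.0386
```

Run:
```python
from h import *
rep();print(env.get_state()["torque"].round(3))
f=cap("wrist");save(f,"w18.png")
```

```text
t 23.3 off along n -0.0135 tooly 0.0017 BY 0.001 F tool [-2.83  1.42  0.79] op 0.0386 rotneed [-20.51   0.43   0.07] j6 0.488
[-0.299  0.686  0.158]
```

View pics/w18.png

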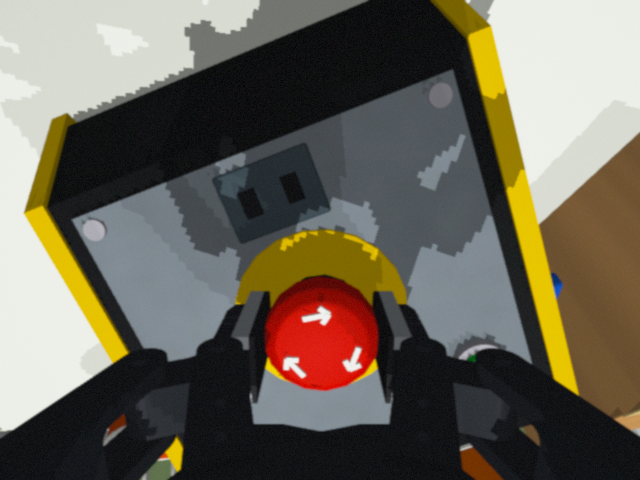

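play_rows(
  moves=[
    {"linear":[0,0,0],"angular":[0,0,0]},
    {"linear":[0,0,0],"angular":[0,0,0]},
    {"linear":[0,0,0],"angular":[0,0,0]},
    {"linear":[0,0,0],"angular":[0,0,0]},
    {"linear":[-0.2,0,0],"angular":[0,0,0]},
    {"linear":[-0.4,0,0],"angular":[0,0,0]},
    {"linear":[-0.7,0,0],"angular":[0,0,0]},
    {"linear":[-0.8,0,0],"angular":[0,0,0]},
    {"linear":[0,0,0],"angular":[0,0,0]},
  ],
  hand=0.3,
)

```text
t: 24.48
ee_pos: [0.3921, 0.3237, 0.1978]
tcp_rot: [0.64, -0.591, 0.201, 0.447]
force: [-0.1, 1.0, 0.4]
opening: 0.0597
```

Run:
```python
from h import *
rep()
f=cap("wrist");save(f,"w19.png");t=cap("top");save(t,"t4.png")
W=cloud(f);im=f["img"].astype(int)
np.save("w19.npy",W)
r=(im[...,0]>110)&(im[...,1]<60)&(im[...,2]<70);r[:120]=0;r[330:]=0;r[:,:230]=0;r[:,420:]=0
Q=W[cv2.erode(r.astype(np.uint8),np.ones((7,7)))>0];print(len(Q),"head h (before out .0303, latched .0249; foot-plane -0.001):",np.nanpercentile((Q-S_FOOT)@S_N,[5,50,95]).round(4))
```

```text
t 24.48 off along n 0.1187 tooly 0.002 BY -0.0004 F tool [-0.02 -0.29  1.07] op 0.0597 rotneed [-20.36   0.39   0.12] j6 0.517
1087 head h (before out .0303, latched .0249; foot-plane -0.001): [0.0306 0.032  0.0334]
```

View pics/w19.png

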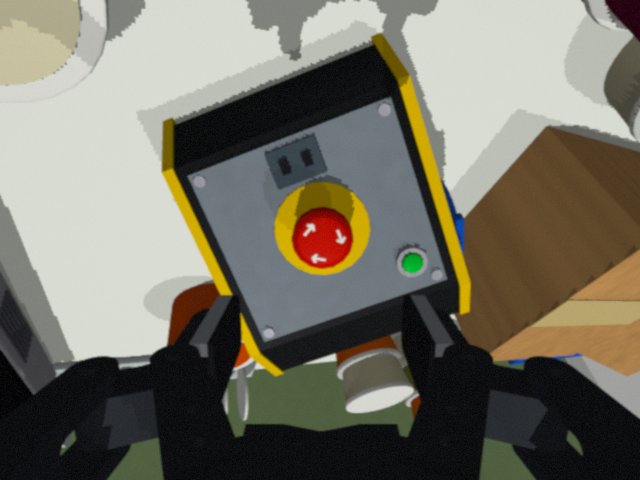

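View pics/t4.png

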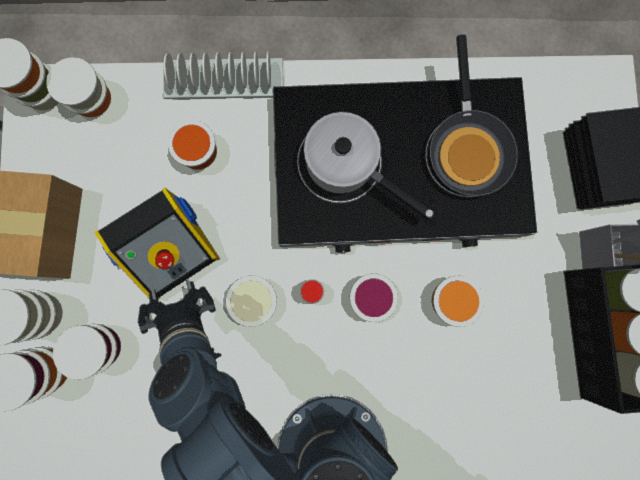

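```bash
python3 -c "
from plant import env
print(env.sign_off())"
```

```text
the job is handed in; nothing more can be done
None
```

The job is done and handed in at about 24.5 s of the 66 s allowed; the sign-off gives no verdict.

**What I did**
- **Stop pushed in:** I pressed the head with the closed fingertips until it latched. Its measured height above the face fell from about 30 mm to about 25 mm and stayed there after I let go.
- **Handle swung in:** I gripped the saucepan handle and turned the pan about 61° around its own axis, then released it.
- **Stop freed:** I gripped the latched head, twisted it about 39° clockwise, released it and backed away.

**Last checks**
- **Stop:** the wrist camera shows the head out again at its earlier height. Its arrows are back at their rest angle as far as I can judge by eye.
- **Handle end:** the top camera puts it at about x −146 mm, y −42 mm in the hob frame. That is about 44 mm inside the front edge and about 180 mm from the frying pan's centre.
- **Saucepan:** its axis is within a few mm of its ring's centre; the two cameras differ by 2–5 mm.
- **Other things:** the last top view shows the tubs, jar and frying pan where they were. The arm touches nothing.

**What disagreed**
- **Fingertip position:** contact and wrist depth put the closed fingertips about 20 mm behind the reported TCP, not 8 mm ahead of it. I used the measured value for both grasps.
- **Push force:** at the bottom of the stroke the force briefly reached about 111 N, well over the 15–20 N intended and close to the 120 N wrist limit. I was stepping the tool in too coarsely and backed off straight away.

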